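# Deburr a core barrel and stand its liners ready

## Task

The mouth of the core barrel in the clamp has just been sawn and would scratch the liners: take the deburring tool from its block and, starting above the clamp's bolt, run the blade with a light, steady touch once right round the inside edge, anticlockwise seen from above, until it is back above the bolt. Put the tool back in its block as it stood, and stand every toppled liner upright on end on the floor of the red tray. Do not knock over the bottles and jars around; a liner may get knocked about while you work, so see that all are standing in the tray at the end.

Things in the scene. Friction and masses are not known exactly. Their poses are not given: they have to be found in the camera images.
- barrel: Steel core barrel, a fixed upright tube, outside 84 mm, bore 72 mm, top rim 120 mm above the bench. It is held in a grey clamp: round foot of 140 mm diameter, collar of 100 mm diameter up to 45 mm above the bench, and on one side of the collar two ears with a cross bolt, reaching out 79 mm from the axis. Origin on the barrel's axis 10 mm above the bench.
- bore_rim (a point): Centre of the barrel's open mouth, in the plane of its top rim, 120 mm above the bench. x points level from the bore's axis towards the clamp's bolt, z up. With the tool upright and its axis 28 mm from the bore's axis, the slope of its blade meets the inner edge when the blade's nose is 5 mm below the rim.
- tool: Deburring tool, 125 g, standing blade down in its block. From the top: grey square handle 24 x 24 mm, 80 mm long, flat sides facing the tool's x and y; round finger guard 50 mm across, 5 mm thick; steel neck 16 mm across, 22 mm long; then the blade. Origin at the centre of the guard's underside, z along the tool towards the handle's end.
- tool_grip (a point): Middle of the tool's handle, on the tool's axis, 45 mm above the guard's underside. Axes as the tool's.
- blade_tip (a point): Nose of the blade, on the tool's axis, 92 mm below the handle's middle when not pressed. The blade is a fluted steel cone: 6 mm across at the nose, flaring at 45 degrees to 22 mm at 8 mm above it, then straight for 4 mm, on an 8 mm shank. It is sprung along the tool: gives from 0.9 N, then 1 mm per 0.22 N, up to 9 mm (2.9 N), then solid. In a bore the slope rides on the edge.
- block_hole (a point): Centre of the hole in the top face of the aluminium tool block, which is fixed: 85 x 85 mm, top 58 mm above the bench, plain through hole of 35 mm diameter. The tool stands in it, blade down, its finger guard flat on the top face, the handle's middle then 45 mm above this point.
- tray_floor (a point): Centre of the floor of the red open tray, which is fixed; floor 4 mm above the bench. Outside 260 mm along x by 220 mm along y (a thin lip adds 10 mm all round), walls 4 mm thick, tops 40 mm above the bench; inside 252 x 212 mm, room for four standing liners. z up.
- liner0_mid (a point): Pale grey plastic liner, 95 mm long, about 140 g: a round tube 45 mm across with a square collar 50 x 50 mm, 30 mm long, at each end, open right through (bore 38 mm), both ends alike; lying on its flats at the start (2 or 3 are present; an absent one has no pose). The point is its middle, on its axis, 25 mm above the bench when lying; z along the axis, x and y square to the collars' flats.
- liner1_mid (a point): Another such liner, alike in every respect, same point and axes.
- liner2_mid (a point): Another such liner, alike in every respect, same point and axes.
- liner3_mid (a point): Another such liner, alike in every respect, same point and axes.
- liner0: The body of liner 0; origin at the centre of one of its ends, z along its axis to the other end.
- liner1: The body of liner 1; origin at the centre of one of its ends, z along its axis to the other end.
- liner2: The body of liner 2; origin at the centre of one of its ends, z along its axis to the other end.
- liner3: The body of liner 3; origin at the centre of one of its ends, z along its axis to the other end.
- jar: Small clear jar with a white lid, 44 mm diameter, 55 mm high. Bystander. Origin at the centre of its underside, z up.
- amber: Amber bottle, 68 mm diameter, 150 mm high. Bystander. Origin at the centre of its underside, z up.
- wash: White bottle with blue cap, 60 mm diameter, 140 mm high. Bystander. Origin at the centre of its underside, z up.
- jar2: Jar with a red lid, 48 mm diameter, 60 mm high. Bystander. Origin at the centre of its underside, z up.
There are look-alikes about, which are no part of the job. What is shaped like the liner3 but yellow is not meant.

How it is judged:
By the outcome, as a careful person would: the job done as asked, in the order asked, and still so for the second after the job is handed in, with the robot touching nothing.
Of liner0, liner1, liner2, liner3 only 2 to 3 are there at a start; the rules pass over those that are not, and their reading is None.
At some moment in a run one of liner0, liner1, liner2, liner3 may be knocked a few centimetres aside while the robot is not near it.
It also fails if it takes over 210 s, if anything falls off the work surface, if the arm or the gripper's body presses on something with over 40 N, if the wrist force passes 120 N, or if a joint passes its speed limit or range.

## Robot

A 7-joint arm with a two-finger parallel gripper is mounted at the origin on the work surface. World frame = base frame: x ahead of the robot, y to its left, z up, the work surface at z = 0. Lengths are in m, angles in rad, forces in N, time in s.
With the tool pointing down it reaches from about 0.4 to 0.875 m from the base axis. Payload 6.5 kg.
Tool frame: the origin (TCP) lies on the centre line of the jaws, within the pads' length; the fingertips stand 17 mm ahead of it and the grasp point (between the pads) lies 2 mm behind it; z points along the fingers, x is the direction in which the jaws open and shut, and the axes are right-handed (so a half turn about z gives the same grasp; the last joint's range is limited). The gripper opens to 88 mm and grips with 3 to 60 N. Pads are 18 mm wide; open, the fingers measure 123 mm over their backs; the gripper's body (75 mm by 187 mm) begins 45 mm behind the grasp point.
Start: joints at [-0.066, 0.536, -0.004, 1.538, 0.003, 1.067, -0.071], TCP at [0.65, -0, 0.219] pointing down, gripper open.
Joint ranges: [-2.7, 2.7], [-0.37, 2.16], [-1.27, 1.26], [0.24, 2.4], [-1.31, 4.45], [0.19, 1.91], [-2.76, 2.76]. Speed limits (rad/s): [2.39, 2.39, 3.14, 3.14, 3.14, 3.14, 3.14].

## Interface

Orientations are given as [roll, pitch, yaw] about the fixed x, y, z axes, in that order (R = Rz(yaw) Ry(pitch) Rx(roll)).
In Python, from cell import ctrl, imaging gives the robot as it stands. The module is installed in compiled form; this text tells all that it offers.
- The arm moves only by the tool apply_moves, never from a script. Its argument "targets" is a list of rows, each a list of 3 entries, a list of its own where there are three numbers: the shift along the tool's x, y, z in m, then the turn, a rotation vector about the tool's x, y, z in rad, then the gripper's target within -1 to 1 (shut at 1, half-way at 0, fully open at -1). A call has 1 to 20 rows; each row shifts and turns the commanded pose from where the row before left it, along the tool's axes as they then stand; what a row does not reach is not made up. A row lasts 1/8 s, in which the tool goes at most 62.5 mm and 10.7 degrees, less where a joint would pass 70% of its speed; a pose out of reach is approached as far as the arm can. A call with a gripper value outside its range is refused whole. The fingers move at their own pace and stop on an object; "force" is the grip in N (left out, the last holds). Time passes only in rows, so rows that do not move let the fingers close. It gives the time, the measured TCP pose, the force and the opening at its end, in the units of the state.
- ctrl.get_state(): the state, without advancing time (a new reading comes with each control period).
- imaging.snapshot(name): name is "scene" or "side" or "wrist"; returns a dict with "img" (384x512x3 uint8, blue, green, red), "mtx" (3x3 intrinsics, pixels), "world_from_camera" (4x4, takes a point from camera to world coordinates). Camera axes: x right, y down, z forward; pixel columns grow to the right and rows downward; lengths in m; the calibration is good to about 2 mm. A picture is of the moment at which its call begins. There is no depth.
- ctrl.finish_job(): hands the job in, once; it reports no verdict.
The state is a dict: "t": time; "joints": joint angles; "joint_velocities": joint speeds; "joint_torque": joint torques, N m; "tcp_pos": TCP position; "eef_rot": TCP orientation; "force": force on the tool from outside, world axes, zero at the start; "torque": the same for the moment, N m; "opening": opening from 0.0 (shut) to 1.0 (fully open).
Only numpy, scipy, OpenCV 4.12 (cv2) and the standard library are available. Lean on these libraries where they do the work, as an engineer would, in place of code of your own. Each camera call takes 0.05 s, during which the arm holds its last target. There are 200 camera calls.

## Working session

There is one attempt and no reset: what is moved stays moved. The work goes in short steps, Python scripts to look and compute and a tool call to move; the robot and the scene stay as the last step left them, time stands still between calls to the robot, and variables do not carry over. Pictures are saved under pics/ and viewed, about 12 in all and at most 16, crops included, and the job is handed in when it is done.

Besides the shell and the picture viewer there is one more tool, called after "Emit:" by a JSON object that holds its "op" and its "data". apply_moves: Moves the arm, as the interface text tells. Its arguments: {"type":"object","properties":{"targets":{"type":"array","items":{"type":"array"}},"force":{"type":"number"}},"required":["targets"]}

```bash
mkdir -p pics; cat > h.py <<'E'
import numpy as np, cv2
from cell import ctrl, imaging
from scipy.spatial.transform import Rotation as R
def snap(n,f=None):
    s=imaging.snapshot(n)
    if f: cv2.imwrite('pics/'+f,s['img'])
    return s
def ray(s,u,v):
    T=np.array(s['world_from_camera']);d=np.linalg.inv(np.array(s['mtx']))@[u,v,1]
    return T[:3,3],T[:3,:3]@d
def onz(s,u,v,z):
    o,d=ray(s,u,v);return o+d*(z-o[2])/d[2]
def proj(s,p):
    T=np.linalg.inv(np.array(s['world_from_camera']));q=np.array(s['mtx'])@(T[:3,:3]@np.array(p)+T[:3,3]);return q[:2]/q[2]
E
python3 - <<'E'
from h import *
for n in ['scene','side','wrist']:
    s=snap(n,n+'0.png'); np.savez(n+'0.npz',**s); print(n,np.round(s['world_from_camera'],3).tolist(),np.round(s['mtx'],1).tolist())
a=cv2.imread('pics/scene0.png');b=cv2.imread('pics/side0.png')
print(ctrl.get_state())
E
```

```text
scene [[-0.82, 0.425, -0.384, 0.969], [0.572, 0.609, -0.549, 0.478], [0.001, -0.669, -0.743, 0.857], [0.0, 0.0, 0.0, 1.0]] [[348.7, 0.0, 253.0], [0.0, 348.7, 197.9], [0.0, 0.0, 1.0]]
side [[0.823, -0.42, 0.383, 0.106], [-0.568, -0.611, 0.552, -0.765], [0.002, -0.672, -0.741, 1.01], [0.0, 0.0, 0.0, 1.0]] [[403.6, 0.0, 258.0], [0.0, 403.6, 192.9], [0.0, 0.0, 1.0]]
wrist [[1.0, 0.0, -0.001, 0.649], [0.0, -0.954, -0.301, 0.078], [-0.001, 0.301, -0.954, 0.384], [0.0, 0.0, 0.0, 1.0]] [[279.3, 0.0, 257.9], [0.0, 279.3, 189.5], [0.0, 0.0, 1.0]]
{'t': 0.15, 'joints': array([-0.06620008,  0.53696975, -0.00440518,  1.53858935,  0.00258219,
        1.06731178, -0.07118258]), 'joint_velocities': array([-5.60009997e-04, -3.18422753e-03, -6.55981030e-04, -1.88923192e-03,
       -4.39976897e-04, -1.05542454e-03, -1.72624900e-05]), 'joint_torque': array([ 1.87267411e-03, -5.71325254e+01,  9.91865471e-01, -2.51826882e+01,
       -5.61970426e-02,  1.52406085e-02,  1.04863441e-04]), 'tcp_pos': array([ 6.49526032e-01, -2.32083250e-05,  2.17877347e-01]), 'eef_rot': array([3.14149539e+00, 1.26885525e-03, 5.13877402e-05]), 'force': array([ 0.41212615, -0.51535748,  0.34692288]), 'torque': array([-0.01339526,  0.10642975, -0.00079134]), 'opening': 1.0002280259162935}
```

View pics/scene0.png

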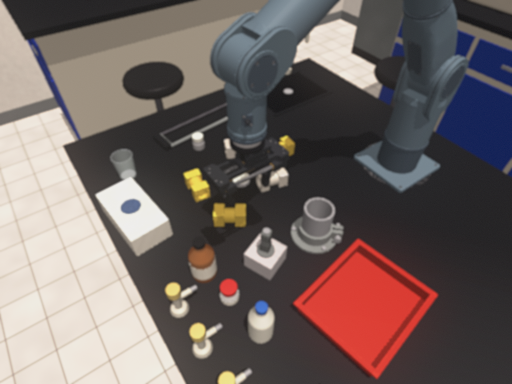

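View pics/side0.png

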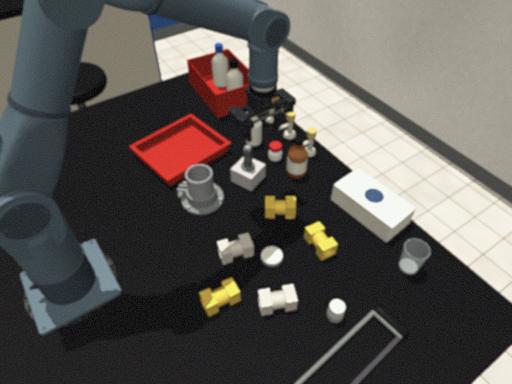

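Liner candidates in side view: pale (237,248) and (278,299). Look-alikes are yellow (220,297), yellow (321,240) and ochre (281,207). Barrel is at (199,187), tool block at (249,170), tray at (180,148). I'll check these in a close crop.

```bash
python3 - <<'E'
from h import *
b=cv2.imread('pics/side0.png')
a=cv2.imread('pics/scene0.png')
c=cv2.resize(b[125:325,165:365],(600,600),interpolation=cv2.INTER_CUBIC)
cv2.imwrite('pics/c1.png',c)
c=cv2.resize(a[130:330,215:415],(600,600),interpolation=cv2.INTER_CUBIC)
cv2.imwrite('pics/c2.png',c)
s=np.load('side0.npz');q=np.load('scene0.npz')
for n,u,v,z in [('liner',237,248,.025),('liner',278,299,.025),('blk',248,165,.058),('bar',199,172,.12),('jar',336,303,.055),('redlid',275,146,.06),('amber',297,160,.1),('wash',257,125,.12)]: print(n,onz(s,u,v,z).round(3))
for n,u,v,z in [('liner',272,180,.025),('liner',230,148,.025),('blk',266,250,.058),('bar',319,207,.12),('jar',198,138,.055),('redlid',229,288,.06)]: print(n,onz(q,u,v,z).round(3))
hs=cv2.cvtColor(b,cv2.COLOR_BGR2HSV)
for u,v in [(237,248),(245,243),(278,299),(290,296),(229,250),(266,300)]: print(b[v,u],hs[v,u])
E
```

```text
liner [ 0.44  -0.176  0.025]
liner [ 0.442 -0.375  0.025]
blk [0.642 0.068 0.058]
bar [0.464 0.074 0.12 ]
jar [ 0.548 -0.48   0.055]
redlid [0.774 0.093 0.06 ]
amber [ 0.764 -0.04   0.1  ]
wash [0.745 0.165 0.12 ]
liner [ 0.44  -0.165  0.025]
liner [ 0.467 -0.387  0.025]
blk [0.636 0.065 0.058]
bar [0.457 0.067 0.12 ]
jar [ 0.551 -0.471  0.055]
redlid [0.779 0.104 0.06 ]
[155 171 178] [ 21  33 178]
[140 155 161] [ 21  33 161]
[222 234 239] [ 21  18 239]
[226 241 244] [ 25  19 244]
[137 151 157] [ 21  32 157]
[229 243 245] [ 26  17 245]
```

View pics/c1.png

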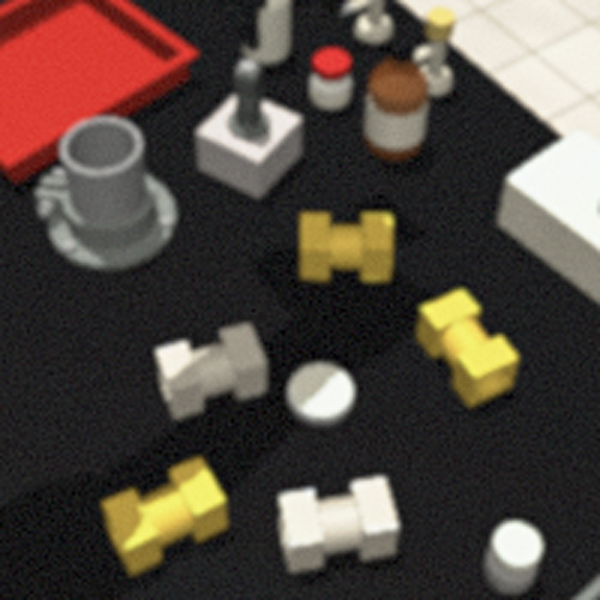

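View pics/c2.png

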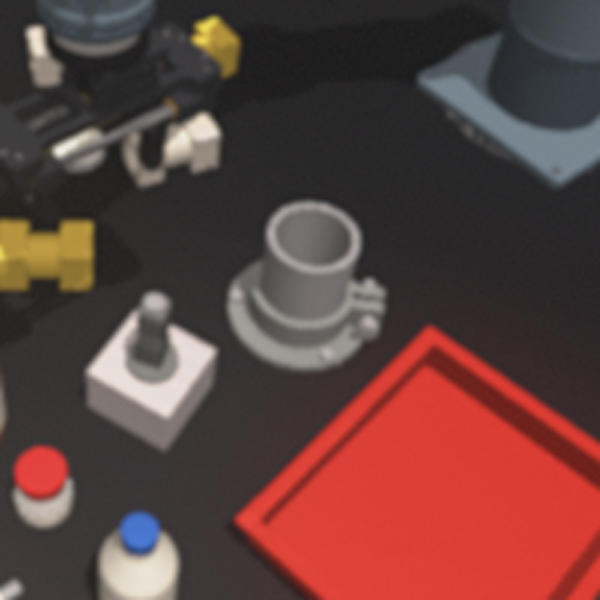

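View pics/wrist0.png

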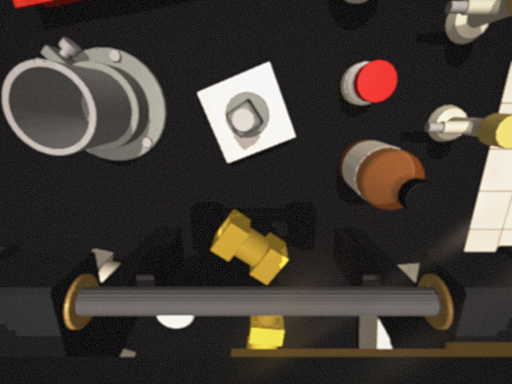

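```bash
python3 - <<'E'
from h import *
w=np.load('wrist0.npz');a=w['img']
c1=cv2.resize(a[30:170,0:170],None,fx=3.5,fy=3.5,interpolation=cv2.INTER_CUBIC)[:490]
c2=cv2.resize(a[55:170,190:305],None,fx=4,fy=4,interpolation=cv2.INTER_CUBIC)
im=np.zeros((490,800,3),np.uint8);k=c1[:, :400];k=cv2.resize(a[30:165,0:170],(400,318),interpolation=cv2.INTER_CUBIC);im[:318,:400]=k;im[:400,400:]=cv2.resize(c2,(400,400))
cv2.imwrite('pics/c3.png',im)
for n,u,v,z in [('blkc',0,0,0)]: pass
# white block top
m=((a.min(2)>200)).astype(np.uint8);m[:, 310:]=0;m[200:]=0
cs,_=cv2.findContours(m,0,2);c=max(cs,key=cv2.contourArea);h=cv2.approxPolyDP(cv2.convexHull(c),4,True)[:,0]
P=np.array([onz(w,u,v,.058) for u,v in h]);print(h.tolist(),P.round(4).tolist(),P.mean(0))
for i in range(len(P)):
    d=P[(i+1)%len(P)]-P[i];print(np.linalg.norm(d).round(4),np.degrees(np.arctan2(d[1],d[0])).round(1))
E
```

```text
[[268, 62], [294, 136], [228, 161], [198, 93]] [[0.6594, 0.1185, 0.058], [0.6903, 0.0402, 0.058], [0.6131, 0.0108, 0.058], [0.5824, 0.0871, 0.058]] [0.636293   0.06416395 0.058     ]
0.0842 -68.5
0.0825 -159.2
0.0822 111.9
0.0831 22.2
```

View pics/c3.png

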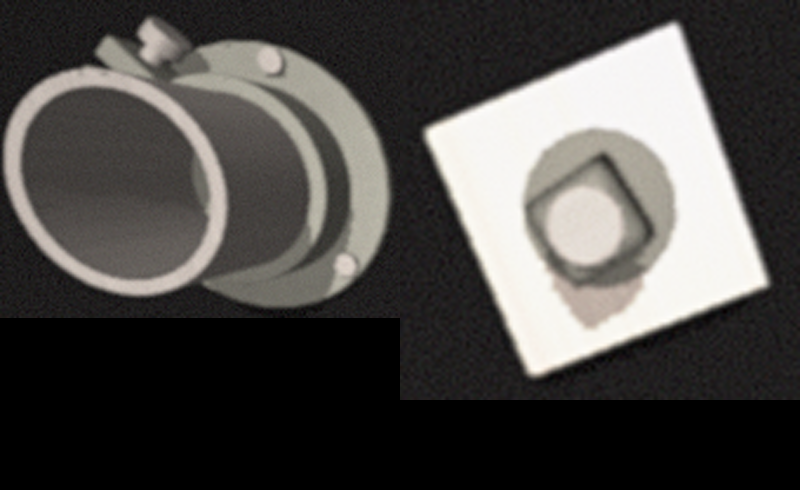

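Crop shows bolt head and ears at wrist pixel ~(65,47). The handle is turned ~32°, guard centre ~(247,114). I'll raise the wrist camera above barrel and block.

Emit:
{"op": "apply_moves", "data": {"targets": [[[-0.034,0,-0.016],[0,0,0],-1],[[-0.034,0,-0.016],[0,0,0],-1],[[-0.034,0,-0.016],[0,0,0],-1],[[-0.034,0,-0.016],[0,0,0],-1],[[-0.034,0,-0.016],[0,0,0],-1],[[0,0,0],[0,0,0],-1],[[0,0,0],[0,0,0],-1]]}}

```text
t: 1.02
tcp_pos: [0.4804, 0.0, 0.2984]
eef_rot: [3.142, -0.0, 0.0]
force: [0.7, -0.4, 0.0]
opening: 0.997
```

```bash
python3 - <<'E'
from h import *
w=snap('wrist','w1.png');np.savez('w1.npz',**w);a=w['img']
print(w['world_from_camera'])
u,v=proj(w,[.46,.07,.1]).astype(int);u2,v2=proj(w,[.636,.064,.1]).astype(int);print(u,v,u2,v2)
im=np.zeros((400,800,3),np.uint8)
for i,(x,y,r) in enumerate([(u,v,75),(u2,v2,50)]):
    x0=max(x-r,0);y0=max(y-r,0);print(x0,y0,400/(2*r));im[:,400*i:400*i+400]=cv2.resize(a[y0:y0+2*r,x0:x0+2*r],(400,400),interpolation=cv2.INTER_CUBIC)
cv2.imwrite('pics/c4.png',im)
E
```

```text
[[ 9.99999711e-01 -1.44134839e-04  7.46329010e-04  4.79562064e-01]
 [ 8.72739441e-05 -9.53592501e-01 -3.01100208e-01  7.84492042e-02]
 [ 7.55092777e-04  3.01100186e-01 -9.53592212e-01  4.64749109e-01]
 [ 0.00000000e+00  0.00000000e+00  0.00000000e+00  1.00000000e+00]]
242 108 381 113
167 33 2.6666666666666665
331 63 4.0
```

View pics/c4.png

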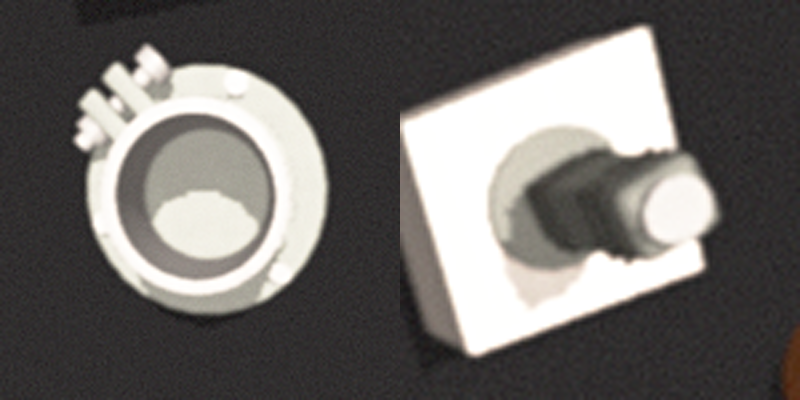

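Bolt heads at crop (152,63) and (87,133), so the bolt middle is at wrist px ~(211.5,70). Rim centre ~(240,106). Next: exact fits.

```bash
python3 - <<'E'
from h import *
w=dict(np.load('w1.npz'));a=w['img'];g=cv2.GaussianBlur(a.min(2),(3,3),0).astype(float)
def edge(cu,cv_,r0,r1,sgn):
    pts=[]
    for t in np.arange(0,360,4)*np.pi/180:
        r=np.arange(r0,r1,.25);x=(cu+r*np.cos(t)).astype(np.float32);y=(cv_+r*np.sin(t)).astype(np.float32)
        p=cv2.remap(g.astype(np.float32),x[None],y[None],cv2.INTER_LINEAR)[0];d=sgn*(p[8:]-p[:-8]);k=d.argmax();pts.append((x[k+4],y[k+4]))
    return np.array(pts,np.float32)
def circ(P):
    A=np.c_[2*P[:,:2],np.ones(len(P))];s=np.linalg.lstsq(A,(P[:,:2]**2).sum(1),rcond=None)[0]
    return s[:2],np.sqrt(s[2]+s[0]**2+s[1]**2)
def rob(P):
    for _ in range(6):
        c,r=circ(P);e=abs(np.linalg.norm(P[:,:2]-c,axis=1)-r);P=P[e<max(2*np.median(e),.0005)]
    return c,r,len(P)
C,r,n=rob(np.array([onz(w,u,v,.12) for u,v in edge(240,106.5,24,32,1)]));print('inner',C,r,n)
print('foot?',rob(np.array([onz(w,u,v,.010) for u,v in edge(245,104.5,40,52,-1)])))
for z in (.025,.03,.035):
    p1=onz(w,167+152/2.667,33+63/2.667,z);p2=onz(w,167+87/2.667,33+133/2.667,z);m=(p1+p2)/2
    d=m[:2]-C;e=(p1-p2)[:2];print(z,m,np.linalg.norm(d),np.degrees(np.arctan2(d[1],d[0])),'perp',np.degrees(np.arctan2(e[1],e[0]))+90,np.linalg.norm(e))
# tool: handle end disc brighter
w0=dict(np.load('wrist0.npz'));b=w0['img']
# guard & handle top, first wrist view
s=115/400
print('guard',onz(w0,190+200*s,55+207*s,.063))
q=[(603,153),(652,238),(577,283),(527,205)]
P=np.array([onz(w0,190+(x-400)*s,55+y*s,.143) for x,y in q]);print('top',P.mean(0));E=np.roll(P,-1,0)-P;print(np.degrees(np.arctan2(E[:,1],E[:,0])),np.linalg.norm(E,axis=1))
print('topdisc',onz(w0,190+187*s,55+225*s,.143))
# disc in w1: crop (677,207)
print('top w1',onz(w,331+277/4,63+207/4,.143),'guard w1',onz(w,331+155/4,63+198/4,.063))
E
```

```text
inner [0.45865939 0.07164337] 0.0353111437509151 78
foot? (array([0.45878578, 0.07157577]), np.float64(0.06976225097981445), 55)
0.025 [0.41268918 0.12194215 0.025     ] 0.06814122780161727 132.42552487777724 perp 133.47816487647404 0.051242771790977734
0.03 [0.41344953 0.12144763 0.03      ] 0.06726362289905895 132.23161918939894 perp 133.47816487647407 0.05066013534244269
0.035 [0.41420989 0.12095311 0.035     ] 0.06638680875965272 132.03258909168204 perp 133.47816487647407 0.05007749889390764
guard [0.63702159 0.06438471 0.063     ]
top [0.63748145 0.06475838 0.143     ]
[ -59.2112481  -149.57003248  122.2066661    32.89099938] [0.02279429 0.02129324 0.02186618 0.0218486 ]
topdisc [0.6367965  0.06368737 0.143     ]
top w1 [0.63846029 0.06415666 0.143     ] guard w1 [0.63515815 0.06362031 0.063     ]
```

Emit:
{"op": "apply_moves", "data": {"targets": [[[0.0392,-0.016,0],[0,0,0],-1],[[0.0392,-0.016,0],[0,0,0],-1],[[0.0392,-0.016,0],[0,0,0],-1],[[0.0392,-0.016,0],[0,0,0],-1],[[0,0,0],[0,0,-0.1375],-1],[[0,0,0],[0,0,-0.1375],-1],[[0,0,0],[0,0,-0.1375],-1],[[0,0,0],[0,0,-0.1375],-1],[[0,0,0.04],[0,0,0],-1],[[0,0,0.04],[0,0,0],-1],[[0,0,0.03],[0,0,0],-1],[[0,0,0],[0,0,0],-1],[[0,0,0],[0,0,0],-1]]}}

```text
t: 2.7
tcp_pos: [0.6377, 0.0642, 0.1892]
eef_rot: [3.141, -0.001, 0.55]
force: [1.2, -0.6, 0.2]
opening: 0.997
```

```bash
python3 - <<'E'
from h import *
w=snap('wrist','w2.png');np.savez('w2.npz',**w);print(ctrl.get_state()['tcp_pos'],ctrl.get_state()['eef_rot'],proj(w,[.637,.0642,.143]),proj(w,[.637,.0642,.063]))
E
```

```text
[0.63800294 0.06420756 0.18977348] [ 3.14082494e+00 -2.01093494e-03  5.49929501e-01] [257.5429145  202.64732149] [257.50160377 177.05315956]
```

View pics/w2.png

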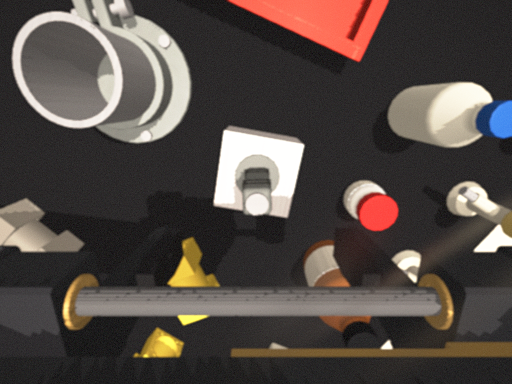

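Handle square to the jaws, its end at (257,203) as predicted. Descend and grip.

Emit:
{"op": "apply_moves", "data": {"targets": [[[-0.0005,0,0.03],[0,0,0],-1],[[0,0,0.03],[0,0,0],-1],[[0,0,0.0275],[0,0,0],-1],[[0,0,0],[0,0,0],-1],[[0,0,0],[0,0,0],1],[[0,0,0],[0,0,0],1],[[0,0,0],[0,0,0],1],[[0,0,0],[0,0,0],1],[[0,0,0],[0,0,0],1],[[0,0,0],[0,0,0],1],[[0,0,0],[0,0,0],1],[[0,0,0],[0,0,0],1]], "force": 25}}

```text
t: 4.25
tcp_pos: [0.6364, 0.0638, 0.1009]
eef_rot: [-3.142, 0.0, 0.55]
force: [0.0, 0.6, -1.0]
opening: 0.273
```

```bash
python3 - <<'E'
from h import *
for _ in range(4): s=ctrl.get_state(); print(s['t'],s['tcp_pos'],s['eef_rot'],s['force'],s['opening'])
E
```

```text
4.25 [0.63635482 0.06375991 0.10092832] [-3.14155146e+00  5.40365327e-05  5.50031838e-01] [ 0.04245358  0.55141689 -0.99493472] 0.2726499987781114
4.25 [0.63635482 0.06375991 0.10092832] [-3.14155146e+00  5.40365327e-05  5.50031838e-01] [ 0.04245358  0.55141689 -0.99493472] 0.2726499987781114
4.25 [0.63635482 0.06375991 0.10092832] [-3.14155146e+00  5.40365327e-05  5.50031838e-01] [ 0.04245358  0.55141689 -0.99493472] 0.2726499987781114
4.25 [0.63635482 0.06375991 0.10092832] [-3.14155146e+00  5.40365327e-05  5.50031838e-01] [ 0.04245358  0.55141689 -0.99493472] 0.2726499987781114
```

Emit:
{"op": "apply_moves", "data": {"targets": [[[0,0,-0.02],[0,0,0],1],[[0,0,-0.04],[0,0,0],1],[[0,0,-0.05],[0,0,0],1],[[0,0,-0.05],[0,0,0],1],[[-0.02557,-0.02118,0],[0,0,0],1],[[-0.02557,-0.02118,0],[0,0,0],1],[[-0.02557,-0.02118,0],[0,0,0],1],[[-0.02557,-0.02118,0],[0,0,0],1],[[-0.02557,-0.02118,0],[0,0,0],1],[[-0.02557,-0.02118,0],[0,0,0],1],[[0,0,0.02],[0,0,0],1],[[0,0,0.02],[0,0,0],1],[[0,0,0],[0,0,0],1],[[0,0,0],[0,0,0],1],[[0,0,0],[0,0,0],1]]}}

```text
t: 6.12
tcp_pos: [0.4398, 0.092, 0.222]
eef_rot: [3.141, -0.002, 0.55]
force: [-0.5, -0.0, -1.2]
opening: 0.272
```

```bash
python3 - <<'E'
from h import *
s=ctrl.get_state(); print(s['t'],s['tcp_pos'],s['eef_rot'],s['force'],s['opening'])
im=np.zeros((400,800,3),np.uint8)
for i,n in enumerate(['scene','side']):
    q=snap(n);np.savez(n+'1.npz',**q);u,v=proj(q,[.4587,.0716,.15]).astype(int);print(n,u-40,v-40)
    im[:,400*i:400*i+400]=cv2.resize(q['img'][v-40:v+40,u-40:u+40],(400,400),interpolation=cv2.INTER_CUBIC)
    for p in ([.4398,.0922,.131],[.4398,.0922,.223]): print((proj(q,p)-[u-40,v-40])*5)
cv2.imwrite('pics/c5.png',im)
E
```

```text
6.125 [0.43978457 0.09202879 0.2220167 ] [ 3.14104053e+00 -1.54018901e-03  5.49932334e-01] [-0.52887228 -0.04411164 -1.23905816] 0.272182328390675
scene 281 161
[247.0511852  231.42127459]
[277.07024835 113.80924868]
side 156 126
[165.31452992 216.22161528]
[145.81565731 104.08498413]
```

View pics/c5.png

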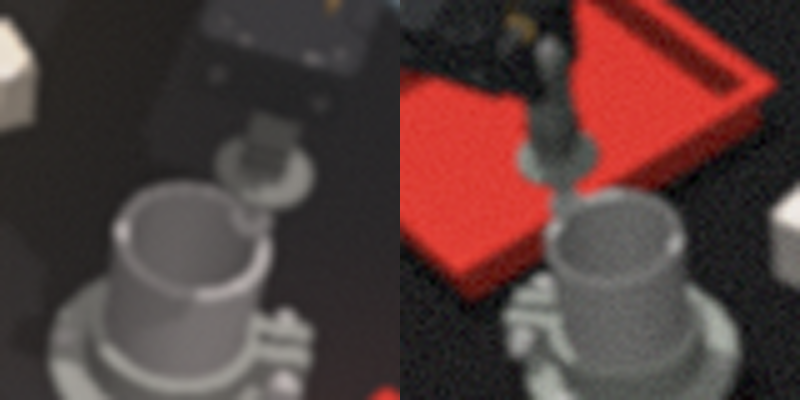

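Blade tip sits over the mouth on the bolt side, within ~1 mm of the prediction in both views. Lower to light contact.

Emit:
{"op": "apply_moves", "data": {"targets": [[[0,0,0.008],[0,0,0],1],[[0,0,0.005],[0,0,0],1],[[0,0,0.003],[0,0,0],1],[[0,0,0.002],[0,0,0],1],[[0,0,0.002],[0,0,0],1],[[0,0,0],[0,0,0],1]]}}

```text
t: 6.98
tcp_pos: [0.4394, 0.0918, 0.2011]
eef_rot: [3.141, -0.0, 0.55]
force: [0.5, -0.6, 0.3]
opening: 0.272
```

Emit:
{"op": "apply_moves", "data": {"targets": [[[0,0,0],[0,0,0],1],[[0,0,0],[0,0,0],1]]}}

```text
t: 7.22
tcp_pos: [0.4393, 0.0919, 0.2012]
eef_rot: [3.141, -0.0, 0.55]
force: [-0.3, -0.1, 0.3]
opening: 0.267
```

```bash
python3 - <<'E'
import numpy as np
for q in range(4):
    d=np.radians(132.5+90*q+4.5*(np.arange(20)+.5)+90)-.55
    c=2*.028*np.sin(np.radians(2.25))
    print(','.join(f'[[{c*np.cos(x):.5f},{-c*np.sin(x):.5f},0],[0,0,0],1]' for x in d),'\n')
E
```

```text
[[-0.00214,0.00050,0],[0,0,0],1],[[-0.00209,0.00067,0],[0,0,0],1],[[-0.00204,0.00083,0],[0,0,0],1],[[-0.00196,0.00099,0],[0,0,0],1],[[-0.00188,0.00114,0],[0,0,0],1],[[-0.00178,0.00128,0],[0,0,0],1],[[-0.00168,0.00142,0],[0,0,0],1],[[-0.00156,0.00155,0],[0,0,0],1],[[-0.00144,0.00167,0],[0,0,0],1],[[-0.00130,0.00177,0],[0,0,0],1],[[-0.00116,0.00187,0],[0,0,0],1],[[-0.00101,0.00195,0],[0,0,0],1],[[-0.00085,0.00203,0],[0,0,0],1],[[-0.00069,0.00209,0],[0,0,0],1],[[-0.00052,0.00214,0],[0,0,0],1],[[-0.00035,0.00217,0],[0,0,0],1],[[-0.00018,0.00219,0],[0,0,0],1],[[-0.00001,0.00220,0],[0,0,0],1],[[0.00016,0.00219,0],[0,0,0],1],[[0.00033,0.00217,0],[0,0,0],1] 

[[0.00050,0.00214,0],[0,0,0],1],[[0.00067,0.00209,0],[0,0,0],1],[[0.00083,0.00204,0],[0,0,0],1],[[0.00099,0.00196,0],[0,0,0],1],[[0.00114,0.00188,0],[0,0,0],1],[[0.00128,0.00178,0],[0,0,0],1],[[0.00142,0.00168,0],[0,0,0],1],[[0.00155,0.00156,0],[0,0,0],1],[[0.00167,0.00144,0],[0,0,0],1],[[0.00177,0.00130,0],[0,0,0],1],[[0.00187,0.00116,0],[0,0,0],1],[[0.00195,0.00101,0],[0,0,0],1],[[0.00203,0.00085,0],[0,0,0],1],[[0.00209,0.00069,0],[0,
[... 845 characters left out ...]
.00217,0],[0,0,0],1] 

[[-0.00050,-0.00214,0],[0,0,0],1],[[-0.00067,-0.00209,0],[0,0,0],1],[[-0.00083,-0.00204,0],[0,0,0],1],[[-0.00099,-0.00196,0],[0,0,0],1],[[-0.00114,-0.00188,0],[0,0,0],1],[[-0.00128,-0.00178,0],[0,0,0],1],[[-0.00142,-0.00168,0],[0,0,0],1],[[-0.00155,-0.00156,0],[0,0,0],1],[[-0.00167,-0.00144,0],[0,0,0],1],[[-0.00177,-0.00130,0],[0,0,0],1],[[-0.00187,-0.00116,0],[0,0,0],1],[[-0.00195,-0.00101,0],[0,0,0],1],[[-0.00203,-0.00085,0],[0,0,0],1],[[-0.00209,-0.00069,0],[0,0,0],1],[[-0.00214,-0.00052,0],[0,0,0],1],[[-0.00217,-0.00035,0],[0,0,0],1],[[-0.00219,-0.00018,0],[0,0,0],1],[[-0.00220,-0.00001,0],[0,0,0],1],[[-0.00219,0.00016,0],[0,0,0],1],[[-0.00217,0.00033,0],[0,0,0],1]
```

Emit:
{"op": "apply_moves", "data": {"targets": [[[-0.00214,0.0005,0],[0,0,0],1],[[-0.00209,0.00067,0],[0,0,0],1],[[-0.00204,0.00083,0],[0,0,0],1],[[-0.00196,0.00099,0],[0,0,0],1],[[-0.00188,0.00114,0],[0,0,0],1],[[-0.00178,0.00128,0],[0,0,0],1],[[-0.00168,0.00142,0],[0,0,0],1],[[-0.00156,0.00155,0],[0,0,0],1],[[-0.00144,0.00167,0],[0,0,0],1],[[-0.0013,0.00177,0],[0,0,0],1]]}}

```text
t: 8.48
tcp_pos: [0.43, 0.0725, 0.201]
eef_rot: [-3.141, -0.0, 0.55]
force: [1.9, 2.7, 0.3]
opening: 0.273
```

Emit:
{"op": "apply_moves", "data": {"targets": [[[-0.00116,0.00187,0],[0,0,0],1],[[-0.00101,0.00195,0],[0,0,0],1],[[-0.00085,0.00203,0],[0,0,0],1],[[-0.00069,0.00209,0],[0,0,0],1],[[-0.00052,0.00214,0],[0,0,0],1],[[-0.00035,0.00217,0],[0,0,0],1],[[-0.00018,0.00219,0],[0,0,0],1],[[-1e-05,0.0022,0],[0,0,0],1],[[0.00016,0.00219,0],[0,0,0],1],[[0.00033,0.00217,0],[0,0,0],1]]}}

```text
t: 9.72
tcp_pos: [0.4373, 0.0522, 0.2009]
eef_rot: [-3.141, 0.0, 0.55]
force: [0.8, 3.1, 0.6]
opening: 0.271
```

Emit:
{"op": "apply_moves", "data": {"targets": [[[0.0005,0.00214,0],[0,0,0],1],[[0.00067,0.00209,0],[0,0,0],1],[[0.00083,0.00204,0],[0,0,0],1],[[0.00099,0.00196,0],[0,0,0],1],[[0.00114,0.00188,0],[0,0,0],1],[[0.00128,0.00178,0],[0,0,0],1],[[0.00142,0.00168,0],[0,0,0],1],[[0.00155,0.00156,0],[0,0,0],1],[[0.00167,0.00144,0],[0,0,0],1],[[0.00177,0.0013,0],[0,0,0],1]]}}

```text
t: 10.98
tcp_pos: [0.4568, 0.0432, 0.2009]
eef_rot: [-3.141, 0.0, 0.55]
force: [-1.1, 1.2, 1.0]
opening: 0.271
```

Emit:
{"op": "apply_moves", "data": {"targets": [[[0.00187,0.00116,0],[0,0,0],1],[[0.00195,0.00101,0],[0,0,0],1],[[0.00203,0.00085,0],[0,0,0],1],[[0.00209,0.00069,0],[0,0,0],1],[[0.00214,0.00052,0],[0,0,0],1],[[0.00217,0.00035,0],[0,0,0],1],[[0.00219,0.00018,0],[0,0,0],1],[[0.0022,1e-05,0],[0,0,0],1],[[0.00219,-0.00016,0],[0,0,0],1],[[0.00217,-0.00033,0],[0,0,0],1]]}}

```text
t: 12.22
tcp_pos: [0.477, 0.0506, 0.201]
eef_rot: [3.142, 0.0, 0.55]
force: [-1.1, 0.1, -0.5]
opening: 0.271
```

Emit:
{"op": "apply_moves", "data": {"targets": [[[0,0,0],[0,0,0],1]]}}

```text
t: 12.35
tcp_pos: [0.4772, 0.0508, 0.201]
eef_rot: [3.141, -0.0, 0.55]
force: [-0.6, -0.4, 1.1]
opening: 0.267
```

Emit:
{"op": "apply_moves", "data": {"targets": [[[0,0,0],[0,0,0],1]]}}

```text
t: 12.48
tcp_pos: [0.4772, 0.0507, 0.2011]
eef_rot: [3.141, -0.001, 0.55]
force: [-0.9, 1.3, -0.4]
opening: 0.269
```

Emit:
{"op": "apply_moves", "data": {"targets": [[[0.00214,-0.0005,0.0004],[0,0,0],1],[[0.00209,-0.00067,0.0004],[0,0,0],1],[[0.00204,-0.00083,0],[0,0,0],1],[[0.00196,-0.00099,0],[0,0,0],1],[[0.00188,-0.00114,0],[0,0,0],1],[[0.00178,-0.00128,0],[0,0,0],1],[[0.00168,-0.00142,0],[0,0,0],1],[[0.00156,-0.00155,0],[0,0,0],1],[[0.00144,-0.00167,0],[0,0,0],1],[[0.0013,-0.00177,0],[0,0,0],1]]}}

```text
t: 13.72
tcp_pos: [0.4861, 0.07, 0.2002]
eef_rot: [3.141, 0.0, 0.55]
force: [-1.4, -2.1, 0.1]
opening: 0.269
```

Emit:
{"op": "apply_moves", "data": {"targets": [[[0.00116,-0.00187,0],[0,0,0],1],[[0.00101,-0.00195,0],[0,0,0],1],[[0.00085,-0.00203,0],[0,0,0],1],[[0.00069,-0.00209,0],[0,0,0],1],[[0.00052,-0.00214,0],[0,0,0],1],[[0.00035,-0.00217,0],[0,0,0],1],[[0.00018,-0.00219,0],[0,0,0],1],[[1e-05,-0.0022,0],[0,0,0],1],[[-0.00016,-0.00219,0],[0,0,0],1],[[-0.00033,-0.00217,0],[0,0,0],1]]}}

```text
t: 14.98
tcp_pos: [0.4788, 0.0902, 0.2003]
eef_rot: [3.141, -0.0, 0.55]
force: [-0.8, -2.6, 1.1]
opening: 0.27
```

Emit:
{"op": "apply_moves", "data": {"targets": [[[-0.0005,-0.00214,0],[0,0,0],1],[[-0.00067,-0.00209,0],[0,0,0],1],[[-0.00083,-0.00204,0],[0,0,0],1],[[-0.00099,-0.00196,0],[0,0,0],1],[[-0.00114,-0.00188,0],[0,0,0],1],[[-0.00128,-0.00178,0],[0,0,0],1],[[-0.00142,-0.00168,0],[0,0,0],1],[[-0.00155,-0.00156,0],[0,0,0],1],[[-0.00167,-0.00144,0],[0,0,0],1],[[-0.00177,-0.0013,0],[0,0,0],1]]}}

```text
t: 16.23
tcp_pos: [0.4594, 0.0993, 0.2003]
eef_rot: [3.141, -0.001, 0.55]
force: [2.2, -1.6, 0.5]
opening: 0.271
```

Emit:
{"op": "apply_moves", "data": {"targets": [[[-0.00187,-0.00116,0],[0,0,0],1],[[-0.00195,-0.00101,0],[0,0,0],1],[[-0.00203,-0.00085,0],[0,0,0],1],[[-0.00209,-0.00069,0],[0,0,0],1],[[-0.00214,-0.00052,0],[0,0,0],1],[[-0.00217,-0.00035,0],[0,0,0],1],[[-0.00219,-0.00018,0],[0,0,0],1],[[-0.0022,-1e-05,0],[0,0,0],1],[[-0.00219,0.00016,0],[0,0,0],1],[[-0.00217,0.00033,0],[0,0,0],1],[[-0.00214,0.0005,0],[0,0,0],1],[[0,0,0],[0,0,0],1],[[0,0,0],[0,0,0],1]]}}

```text
t: 17.85
tcp_pos: [0.4373, 0.0902, 0.2001]
eef_rot: [-3.142, 0.001, 0.55]
force: [1.3, -1.9, 0.4]
opening: 0.27
```

Full loop done with contact at every reading. Lift and return over the block.

Emit:
{"op": "apply_moves", "data": {"targets": [[[0,0,-0.0108],[0,0,0],1],[[0,0,-0.025],[0,0,0],1],[[0,0,-0.025],[0,0,0],1],[[0.0311,0.02532,0],[0,0,0],1],[[0.0311,0.02532,0],[0,0,0],1],[[0.0311,0.02532,0],[0,0,0],1],[[0.0311,0.02532,0],[0,0,0],1],[[0.0312,0.02532,0],[0,0,0],1],[[0,0,0.05],[0,0,0],1],[[0,0,0.03],[0,0,0],1],[[0,0,0],[0,0,0],1],[[0,0,0],[0,0,0],1]]}}

```text
t: 19.35
tcp_pos: [0.6369, 0.0641, 0.1825]
eef_rot: [3.141, -0.001, 0.55]
force: [-0.3, -0.7, -0.9]
opening: 0.271
```

```bash
python3 - <<'E'
from h import *
s=ctrl.get_state(); print(s['tcp_pos'],s['force'])
w=snap('wrist');q=snap('side')
im=np.zeros((400,800,3),np.uint8)
u,v=proj(w,[.637,.064,.06]).astype(int);im[:,:400]=cv2.resize(w['img'][v-60:v+60,u-60:u+60],(400,400))
u,v=proj(q,[.637,.064,.09]).astype(int);im[:,400:]=cv2.resize(q['img'][v-40:v+40,u-40:u+40],(400,400))
print(proj(q,[.637,.064,.091])-[u-40,v-40],proj(q,[.637,.064,.123])-[u-40,v-40])
cv2.imwrite('pics/c6.png',im)
E
```

```text
[0.63692377 0.06413562 0.18254652] [-0.26729113 -0.72834316 -0.90070372]
[40.28571448 40.19232431] [40.11463168 33.00411203]
```

View pics/c6.png

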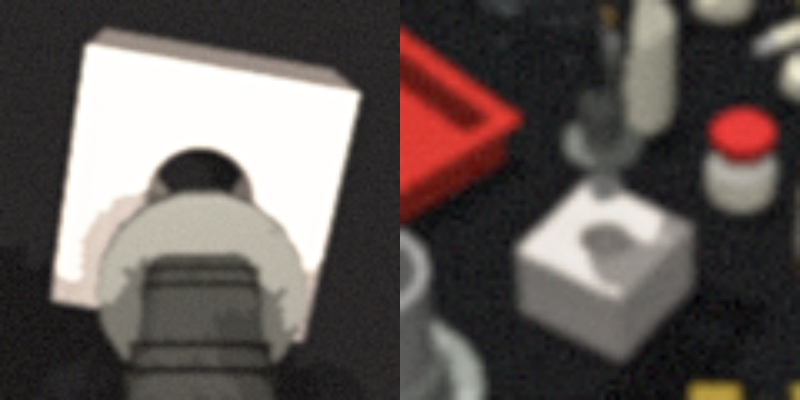

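Blade is over the hole in both crops. Lower it.

Emit:
{"op": "apply_moves", "data": {"targets": [[[0,0,0.02],[0,0,0],1],[[0,0,0.02],[0,0,0],1],[[0,0,0.02],[0,0,0],1],[[0,0,0.012],[0,0,0],1],[[0,0,0.005],[0,0,0],1],[[0,0,0.002],[0,0,0],1],[[0,0,0],[0,0,0],1],[[0,0,0],[0,0,0],1]]}}

```text
t: 20.45
tcp_pos: [0.6368, 0.0638, 0.1026]
eef_rot: [3.141, -0.001, 0.55]
force: [-0.1, 0.2, -0.0]
opening: 0.273
```

Emit:
{"op": "apply_moves", "data": {"targets": [[[0,0,0.001],[0,0,0],1],[[0,0,0],[0,0,0],1]]}}

```text
t: 20.7
tcp_pos: [0.6364, 0.0637, 0.1011]
eef_rot: [3.141, -0.0, 0.55]
force: [-0.4, 0.1, -1.7]
opening: 0.267
```

Emit:
{"op": "apply_moves", "data": {"targets": [[[0,0,0],[0,0,0],-1],[[0,0,0],[0,0,0],-1],[[0,0,0],[0,0,0],-1],[[0,0,0],[0,0,0],-1],[[0,0,0],[0,0,0],-1],[[0,0,-0.02],[0,0,0],-1],[[0,0,-0.04],[0,0,0],-1],[[0,0,-0.05],[0,0,0],-1],[[0,0,-0.05],[0,0,0],-1],[[0,0,-0.04],[0,0,0],-1],[[0,0,0],[0,0,0.1375],-1],[[0,0,0],[0,0,0.1375],-1],[[0,0,0],[0,0,0.1375],-1],[[0,0,0],[0,0,0.1375],-1],[[0,0,0],[0,0,0],-1]]}}

```text
t: 22.58
tcp_pos: [0.6365, 0.0639, 0.3024]
eef_rot: [-3.141, -0.001, 0.001]
force: [-0.1, 0.4, 0.2]
opening: 0.998
```

Emit:
{"op": "apply_moves", "data": {"targets": [[[-0.02,0.05,0],[0,0,0],-1],[[-0.02,0.05,0],[0,0,0],-1],[[-0.02,0.05,0],[0,0,0],-1],[[-0.02,0.05,0],[0,0,0],-1],[[-0.02,0.05,0],[0,0,0],-1],[[-0.02,0.05,0],[0,0,0],-1],[[-0.017,0.044,0],[0,0,0],-1],[[0,0,0],[0,0,0],-1],[[0,0,0],[0,0,0],-1]]}}

```text
t: 23.7
tcp_pos: [0.4998, -0.2795, 0.3015]
eef_rot: [-3.141, -0.001, 0.002]
force: [-0.2, -0.4, -0.1]
opening: 0.997
```

```bash
python3 - <<'E'
from h import *
s=ctrl.get_state(); print(s['t'],s['tcp_pos'],s['eef_rot'],s['force'],s['joints'].round(2))
w=snap('wrist');np.savez('w3.npz',**w);q=snap('side');np.savez('side3.npz',**q);c=snap('scene');np.savez('scene3.npz',**c)
im=np.zeros((600,800,3),np.uint8)
im[:384,:512]=w['img'];im[:384,512:]=cv2.resize(c['img'][130:322,180:324],(288,384));im[384:,:]=cv2.resize(q['img'][90:306,100:460][:97*2],(800,431))[215:431]*0
im[384:,:400]=cv2.resize(q['img'][100:316,100:500],(400,216));cv2.imwrite('pics/c7.png',im)
E
```

```text
23.7 [ 0.49984386 -0.27949508  0.30153064] [-3.14105678e+00 -8.57944718e-04  2.43058829e-03] [-0.16937632 -0.36367823 -0.07572602] [ 0.35  0.32  0.11  1.66 -0.04  1.16  0.47]
```

View pics/c7.png

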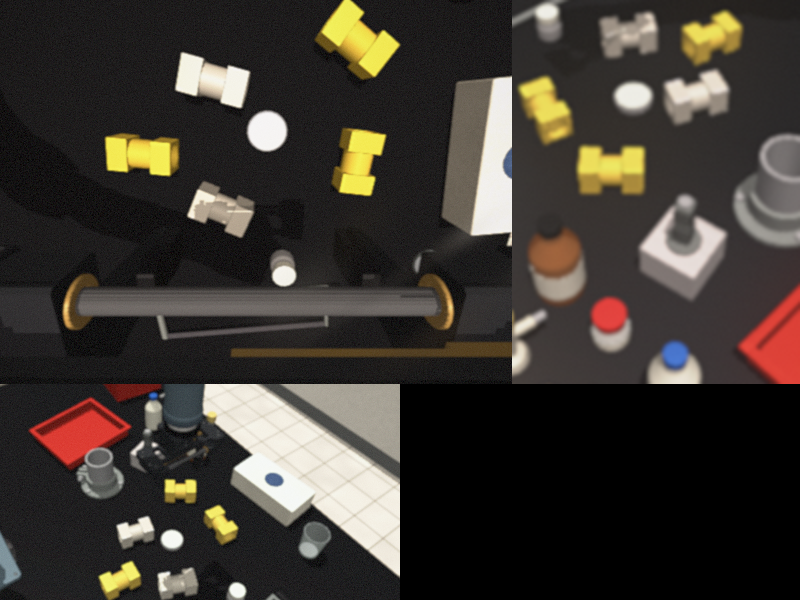

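The tool stands back in its block. Two pale liners at wrist px (212,80) and (221,210), no third; the others are yellow. Next: measure liners and tray.

```bash
cat >> h.py <<'E'
def liners(w,zs=.05,amin=300,vmin=95):
    a=w['img'];hs=cv2.cvtColor(a,cv2.COLOR_BGR2HSV)
    m=((hs[...,1]<75)&(hs[...,2]>vmin)).astype(np.uint8);m[275:]=0
    m=cv2.morphologyEx(m,cv2.MORPH_CLOSE,np.ones((5,5)))
    for c in cv2.findContours(m,0,2)[0]:
        if cv2.contourArea(c)<amin: continue
        P=np.array([onz(w,u,v,zs)[:2] for u,v in c[:,0]],np.float32)
        (x,y),(l,k),an=cv2.minAreaRect(P);
        if l<k: l,k,an=k,l,an+90
        print('rect px',c[:,0].mean(0).round(),'xy',round(x,4),round(y,4),'size',round(l,3),round(k,3),'yaw',round((an+90)%180-90,1))
E
python3 - <<'E'
from h import *
w=dict(np.load('w3.npz'));liners(w)
for n in ['scene3','side3','scene0','side0']:
    q=dict(np.load(n+'.npz'));hs=cv2.cvtColor(q['img'],cv2.COLOR_BGR2HSV)
    m=(((hs[...,0]<6)|(hs[...,0]>174))&(hs[...,1]>170)&(hs[...,2]>70)).astype(np.uint8)
    c=max(cv2.findContours(m,0,2)[0],key=cv2.contourArea)
    P=np.array([onz(q,u,v,.04)[:2] for u,v in c[:,0]],np.float32);print(n,cv2.minAreaRect(P))
E
```

```text
rect px [283. 260.] xy 0.5442 -0.464 size 0.045 0.044 yaw -89.9
rect px [221. 210.] xy 0.4412 -0.367 size 0.098 0.067 yaw -23.3
rect px [268. 131.] xy 0.5124 -0.2426 size 0.059 0.059 yaw -26.5
rect px [474. 165.] xy 0.8351 -0.3066 size 0.284 0.106 yaw -74.6
rect px [213.  79.] xy 0.4353 -0.1736 size 0.099 0.052 yaw -14.6
scene3 ((0.5107584595680237, 0.3153664171695709), (0.2870546877384186, 0.24081717431545258), 9.201139450073242)
side3 ((0.5092014670372009, 0.3069022297859192), (0.2932519018650055, 0.2718510627746582), 9.200908660888672)
scene0 ((0.5107948780059814, 0.31516534090042114), (0.2872195839881897, 0.24113856256008148), 9.159817695617676)
side0 ((0.5092700123786926, 0.3066120743751526), (0.2934155762195587, 0.27266284823417664), 9.04569149017334)
```

Tray centre ≈ (0.511, 0.314), yaw 9°. Liners at (0.435,-0.174) yaw -15° and (0.441,-0.367) yaw about -23°. My plan is to grip the far collar with the tool tilted 45° inward. I then turn about, and tilt 45° the other way in the tool frame, so the liner stands. First the turn and tilt in the air.

Emit:
{"op": "apply_moves", "data": {"targets": [[[0,0,0],[0,0,-0.1645],-1],[[0,0,0],[0,0,-0.1645],-1],[[0,0,0],[0,0,-0.1645],-1],[[0,0,0],[0,0,-0.1645],-1],[[0,0,0],[0,0,-0.1645],-1],[[0,0,0],[0,0,-0.1645],-1],[[0,0,0],[0,0,-0.1645],-1],[[0,0,0],[0,0,-0.1645],-1],[[0,0,0],[0.131,0,0],-1],[[0,0,0],[0.131,0,0],-1],[[0,0,0],[0.131,0,0],-1],[[0,0,0],[0.131,0,0],-1],[[0,0,0],[0.131,0,0],-1],[[0,0,0],[0.131,0,0],-1],[[0,0,0],[0,0,0],-1],[[0,0,0],[0,0,0],-1]]}}

```text
t: 25.85
tcp_pos: [0.5256, -0.261, 0.3683]
eef_rot: [-2.621, 0.086, 1.396]
force: [1.0, -0.2, -0.5]
opening: 0.997
```

```bash
cat > st.py <<'E'
import sys
from h import *
s=ctrl.get_state();M=R.from_euler('xyz',s['eef_rot']).as_matrix()
print('t',s['t'],'p',s['tcp_pos'].round(4),'f',s['force'].round(1),'op',round(s['opening'],3),'j',s['joints'].round(2));print('x',M[:,0].round(3),'y',M[:,1].round(3),'z',M[:,2].round(3))
if len(sys.argv)>3:
    g=np.array([float(v) for v in sys.argv[1:4]]);print('shift in tool axes',(M.T@(g-s['tcp_pos'])).round(4))
E
python3 st.py .531 -.199 .0993
```

```text
t 25.85 p [ 0.5256 -0.261   0.3683] f [ 1.  -0.2 -0.5] op 0.997 j [ 0.34  0.66 -0.07  1.08  0.18  1.91  1.66]
x [ 0.174  0.981 -0.085] y [ 0.847 -0.193 -0.496] z [-0.503  0.014 -0.864]
shift in tool axes [0.0847 0.126  0.2306]
```

Joint 6 reached its stop at this height; lower down it has room. I'll descend first, then finish the tilt.

Emit:
{"op": "apply_moves", "data": {"targets": [[[0.014,0.021,0.034],[0,0,0],-1],[[0.014,0.021,0.034],[0,0,0],-1],[[0.014,0.021,0.034],[0,0,0],-1],[[0.014,0.021,0.034],[0,0,0],-1],[[0.014,0.021,0.034],[0,0,0],-1],[[0,0,0],[0,0,0],-1],[[0,0,0],[0,0,0],-1]]}}

```text
t: 26.72
tcp_pos: [0.5399, -0.2134, 0.1638]
eef_rot: [-2.62, 0.088, 1.391]
force: [-0.7, -0.1, 0.6]
opening: 0.998
```

```bash
cat >> st.py <<'E'
# wanted orientation: argv[4]=yaw psi deg (upright), argv[5]=tilt deg about tool x
if len(sys.argv)>5:
    W=(R.from_euler('z',float(sys.argv[4]),degrees=True)*R.from_euler('x',180+float(sys.argv[5]),degrees=True)).as_matrix()
    print('turn about tool',R.from_matrix(M.T@W).as_rotvec().round(4),'shift after turn',(W.T@(g-s['tcp_pos'])).round(4))
E
python3 st.py .531 -.199 .0993 75.4 45
```

```text
t 26.725 p [ 0.5399 -0.2134  0.1638] f [-0.7 -0.1  0.6] op 0.998 j [ 0.29  0.81 -0.09  1.3   0.16  1.55  1.53]
x [ 0.178  0.98  -0.088] y [ 0.845 -0.198 -0.496] z [-0.504  0.014 -0.864]
shift in tool axes [0.0183 0.0216 0.0603]
turn about tool [0.2666 0.1161 0.006 ] shift after turn [0.0117 0.0369 0.0542]
```

Emit:
{"op": "apply_moves", "data": {"targets": [[[0,0,0],[0.1333,0.058,0.003],-1],[[0,0,0],[0.1333,0.058,0.003],-1],[[0.006,0.0185,0.027],[0,0,0],-1],[[0.0057,0.0184,0.027],[0,0,0],-1],[[0,0,0],[0,0,0],-1],[[0,0,0],[0,0,0],-1]]}}

```text
t: 27.48
tcp_pos: [0.5319, -0.1989, 0.0999]
eef_rot: [-2.358, 0.0, 1.316]
force: [0.4, -0.1, 0.3]
opening: 1.0
```

```bash
python3 st.py .4626 -.1812 .0286 75.4 45; python3 - <<'E'
from h import *
im=np.zeros((500,800,3),np.uint8)
w=snap('wrist');np.savez('w4.npz',**w);im[:300,:400]=cv2.resize(w['img'],(400,300))
for i,n in enumerate(['side','scene']):
    q=snap(n);u,v=proj(q,[.46,-.18,.05]).astype(int);k=cv2.resize(q['img'][v-50:v+50,u-50:u+50],(400,400))
    if i==0: im[:400,400:]=k
    else: im[300:,:400]=cv2.resize(k[100:300],(400,200))
cv2.imwrite('pics/c8.png',im)
for x in (0,.0475,-.0475): print(proj(w,[.435+x*.9677,-.174-x*.2521,.05]))
E
```

```text
t 27.475 p [ 0.5319 -0.1989  0.0999] f [ 0.4 -0.1  0.3] op 1.0 j [ 0.32  1.06 -0.09  1.09  0.07  1.77  1.54]
x [ 0.252  0.968 -0.   ] y [ 0.685 -0.178 -0.706] z [-0.683  0.178 -0.708]
shift in tool axes [-0.0003 -0.0003  0.101 ]
turn about tool [0.0014 0.0004 0.0003] shift after turn [-0.0003 -0.0002  0.101 ]
[257.50138127 147.66747665]
[257.44317626 191.10576   ]
[257.55094358 110.67923296]
```

View pics/c8.png

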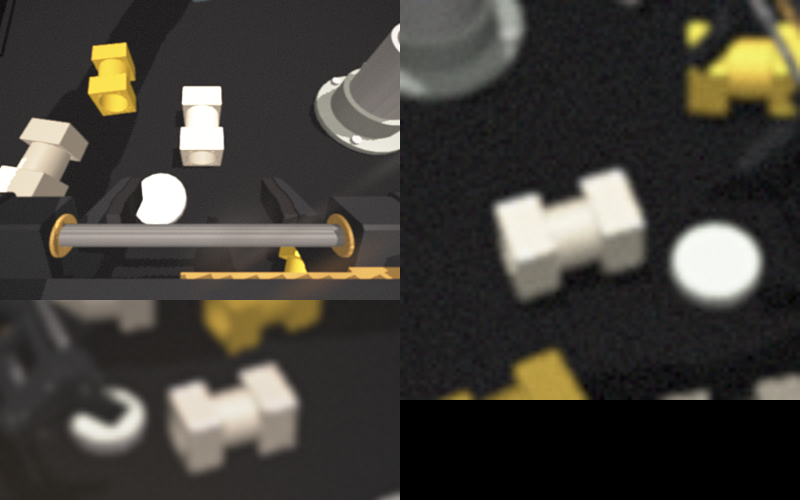

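Liner is centred between the jaws at wrist px 258 (predicted 257.5), collars aligned. The white disc beside it is low. I'll narrow the jaws and go in.

Emit:
{"op": "apply_moves", "data": {"targets": [[[0,0,0.02],[0,0,0],-0.5],[[0,0,0.02],[0,0,0],-0.5],[[0,0,0.02],[0,0,0],-0.5],[[0,0,0.015],[0,0,0],-0.5],[[0,0,0.01],[0,0,0],-0.5],[[0,0,0.01],[0,0,0],-0.5],[[0,0,0.005],[0,0,0],-0.5],[[0,0,0],[0,0,0],-0.5],[[0,0,0],[0,0,0],-0.5]], "force": 40}}

```text
t: 28.75
tcp_pos: [0.4625, -0.1801, 0.027]
eef_rot: [-2.355, -0.001, 1.317]
force: [0.3, -0.7, -0.1]
opening: 0.751
```

Emit:
{"op": "apply_moves", "data": {"targets": [[[0,0,0],[0,0,0],1],[[0,0,0],[0,0,0],1],[[0,0,0],[0,0,0],1],[[0,0,0],[0,0,0],1],[[0,0,0],[0,0,0],1],[[0,0,0],[0,0,0],1]], "force": 40}}

```text
t: 29.5
tcp_pos: [0.4623, -0.1801, 0.0269]
eef_rot: [-2.355, -0.001, 1.317]
force: [1.8, -0.8, 1.3]
opening: 0.56
```

Emit:
{"op": "apply_moves", "data": {"targets": [[[0,-0.01,-0.01],[0,0,0],1],[[0,-0.02,-0.02],[0,0,0],1],[[0,-0.027,-0.027],[0,0,0],1],[[0,0,0],[-0.131,0,0],1],[[0,0,0],[-0.131,0,0],1],[[0,0,0],[-0.131,0,0],1],[[0,0,0],[-0.131,0,0],1],[[0,0,0],[-0.131,0,0],1],[[0,0,0],[-0.13,0,0],1],[[0,0,-0.05],[0,0,0],1],[[0,0,-0.05],[0,0,0],1],[[0,0,-0.05],[0,0,0],1],[[0,0,-0.05],[0,0,0],1],[[0,0,0],[0,0,0],1]]}}

```text
t: 31.25
tcp_pos: [0.4643, -0.1808, 0.3118]
eef_rot: [3.137, 0.0, 1.317]
force: [0.4, 0.3, -2.3]
opening: 0.557
```

```bash
python3 st.py .4694 .3529 .305 -58.5 0
```

```text
t 31.25 p [ 0.4643 -0.1808  0.3118] f [ 0.4  0.3 -2.3] op 0.557 j [ 0.44  0.18 -0.18  1.81  0.04  1.14  1.56]
x [ 0.251  0.968 -0.   ] y [ 0.968 -0.251  0.005] z [ 0.005 -0.001 -1.   ]
shift in tool axes [ 0.5179 -0.1292  0.006 ]
turn about tool [ 0.0026 -0.0057  2.3379] shift after turn [-0.4524 -0.2832  0.0068]
```

Emit:
{"op": "apply_moves", "data": {"targets": [[[0,0,0],[0,0,0.15587],1],[[0,0,0],[0,0,0.15587],1],[[0,0,0],[0,0,0.15587],1],[[0,0,0],[0,0,0.15587],1],[[0,0,0],[0,0,0.15587],1],[[0,0,0],[0,0,0.15587],1],[[0,0,0],[0,0,0.15587],1],[[0,0,0],[0,0,0.15587],1],[[0,0,0],[0,0,0.15587],1],[[0,0,0],[0,0,0.15587],1],[[0,0,0],[0,0,0.15587],1],[[0,0,0],[0,0,0.15587],1],[[0,0,0],[0,0,0.15587],1],[[0,0,0],[0,0,0.15587],1],[[0,0,0],[0,0,0.15587],1],[[0,0,0],[0,0,0],1]]}}

```text
t: 33.25
tcp_pos: [0.4616, -0.18, 0.3065]
eef_rot: [3.139, 0.004, -1.019]
force: [0.7, 0.0, -1.6]
opening: 0.557
```

Emit:
{"op": "apply_moves", "data": {"targets": [[[-0.0377,-0.0236,0],[0,0,0],1],[[-0.0377,-0.0236,0],[0,0,0],1],[[-0.0377,-0.0236,0],[0,0,0],1],[[-0.0377,-0.0236,0],[0,0,0],1],[[-0.0377,-0.0236,0],[0,0,0],1],[[-0.0377,-0.0236,0],[0,0,0],1],[[-0.0377,-0.0236,0],[0,0,0],1],[[-0.0377,-0.0236,0],[0,0,0],1],[[-0.0377,-0.0236,0],[0,0,0],1],[[-0.0377,-0.0236,0],[0,0,0],1],[[-0.0377,-0.0236,0],[0,0,0],1],[[-0.0377,-0.0236,0],[0,0,0],1],[[0,0,0],[0,0,0],1],[[0,0,0],[0,0,0],1]]}}

```text
t: 35.0
tcp_pos: [0.4676, 0.3524, 0.3074]
eef_rot: [3.139, 0.001, -1.019]
force: [0.1, -0.3, -1.3]
opening: 0.556
```

```bash
python3 st.py .4694 .3529 .16 -58.5 -45
```

```text
t 35.0 p [0.4676 0.3524 0.3074] f [ 0.1 -0.3 -1.3] op 0.556 j [-0.5   0.36 -0.29  1.6   0.11  1.2  -1.83]
x [ 0.524 -0.852 -0.001] y [-0.852 -0.524  0.003] z [-0.003 -0.    -1.   ]
shift in tool axes [ 0.0007 -0.0023  0.1474]
turn about tool [-7.824e-01  6.000e-04  2.300e-03] shift after turn [ 0.0005 -0.1055  0.1029]
```

Emit:
{"op": "apply_moves", "data": {"targets": [[[0,0,0.045],[0,0,0],1],[[0,0,0.045],[0,0,0],1],[[0,0,0.045],[0,0,0],1],[[0,0,0],[-0.131,0,0],1],[[0,0,0],[-0.131,0,0],1],[[0,0,0],[-0.131,0,0],1],[[0,0,0],[-0.131,0,0],1],[[0,0,0],[-0.131,0,0],1],[[0,0,0],[-0.13,0,0],1],[[0,0,0],[0,0,0],1],[[0,0,0],[0,0,0],1]]}}

```text
t: 36.38
tcp_pos: [0.4676, 0.3524, 0.1744]
eef_rot: [2.355, 0.002, -1.021]
force: [-0.7, -0.6, -1.1]
opening: 0.554
```

```bash
python3 st.py .4694 .3529 .10 -58.5 -45;  python3 - <<'E'
from h import *
im=np.zeros((400,800,3),np.uint8)
for i,n in enumerate(['side','scene']):
    q=snap(n);u,v=proj(q,[.48,.33,.08]).astype(int);u=max(u,75);v=max(v,75);im[:,400*i:400*i+400]=cv2.resize(q['img'][v-75:v+75,u-75:u+75],(400,400))
cv2.imwrite('pics/c9.png',im)
E
```

```text
t 36.375 p [0.4676 0.3524 0.1744] f [-0.7 -0.6 -1.1] op 0.554 j [-0.57  1.03 -0.23  1.    0.04  1.91 -1.79]
x [ 0.522 -0.853 -0.002] y [-0.602 -0.37   0.708] z [-0.604 -0.369 -0.706]
shift in tool axes [ 0.0006 -0.054   0.0513]
turn about tool [0.0011 0.0014 0.0012] shift after turn [ 0.0005 -0.0539  0.0513]
```

View pics/c9.png

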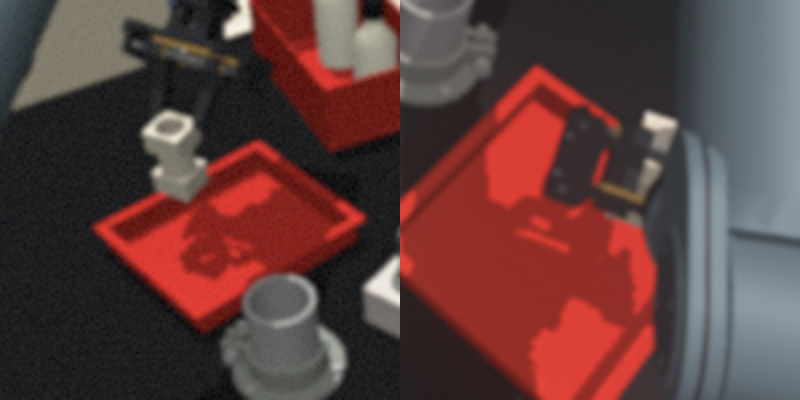

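Liner hangs upright over the tray. Lower it.

Emit:
{"op": "apply_moves", "data": {"targets": [[[0,-0.015,0.015],[0,0,0],1],[[0,-0.02,0.02],[0,0,0],1],[[0,-0.015,0.015],[0,0,0],1],[[0,-0.008,0.008],[0,0,0],1],[[0,-0.004,0.004],[0,0,0],1],[[0,0,0],[0,0,0],1],[[0,0,0],[0,0,0],1]]}}

```text
t: 37.35
tcp_pos: [0.4677, 0.354, 0.0861]
eef_rot: [2.357, 0.002, -1.021]
force: [-0.4, 0.9, -0.8]
opening: 0.556
```

Emit:
{"op": "apply_moves", "data": {"targets": [[[0,-0.001,0.001],[0,0,0],1],[[0,-0.001,0.001],[0,0,0],1],[[0,0,0],[0,0,0],1]]}}

```text
t: 37.72
tcp_pos: [0.4673, 0.3536, 0.0825]
eef_rot: [2.355, 0.002, -1.021]
force: [-0.9, 0.1, -0.1]
opening: 0.559
```

Emit:
{"op": "apply_moves", "data": {"targets": [[[0,-0.001,0.001],[0,0,0],1],[[0,-0.0005,0.0005],[0,0,0],1],[[0,0,0],[0,0,0],1]]}}

```text
t: 38.1
tcp_pos: [0.4672, 0.3536, 0.0804]
eef_rot: [2.355, 0.002, -1.021]
force: [-0.6, -0.4, -0.6]
opening: 0.562
```

Emit:
{"op": "apply_moves", "data": {"targets": [[[0,-0.0007,0.0007],[0,0,0],1],[[0,0,0],[0,0,0],1]]}}

```text
t: 38.35
tcp_pos: [0.4675, 0.3538, 0.0798]
eef_rot: [2.356, 0.002, -1.021]
force: [0.5, 0.7, 0.6]
opening: 0.559
```

Emit:
{"op": "apply_moves", "data": {"targets": [[[0,-0.0005,0.0005],[0,0,0],1],[[0,0,0],[0,0,0],1]]}}

```text
t: 38.6
tcp_pos: [0.4676, 0.354, 0.0797]
eef_rot: [2.356, 0.002, -1.021]
force: [1.9, 1.1, 6.3]
opening: 0.556
```

Contact. Release and back out along the tool axis.

Emit:
{"op": "apply_moves", "data": {"targets": [[[0,0,0],[0,0,0],0.2],[[0,0,0],[0,0,0],-0.1],[[0,0,0],[0,0,0],-0.4],[[0,0,0],[0,0,0],-0.5],[[0,0,0],[0,0,0],-0.5],[[0,0,-0.01],[0,0,0],-0.5],[[0,0,-0.02],[0,0,0],-0.5],[[0,0,-0.03],[0,0,0],-0.5],[[0,0,-0.03],[0,0,0],-0.5],[[0,0,-0.03],[0,0,0],-0.5],[[0,0,0],[0.131,0,0],-0.5],[[0,0,0],[0.131,0,0],-0.5],[[0,0,0],[0.131,0,0],-0.5],[[0,0,0],[0.131,0,0],-0.5],[[0,0,0],[0.131,0,0],-0.5],[[0,0,0],[0.13,0,0],-0.5],[[0,0,-0.05],[0,0,0],-0.5],[[0,0,-0.05],[0,0,0],-0.5],[[0,0,-0.05],[0,0,0],-0.5]]}}

```text
t: 40.98
tcp_pos: [0.5011, 0.3735, 0.2984]
eef_rot: [-3.085, 0.006, -1.022]
force: [0.6, 0.3, -0.2]
opening: 0.752
```

```bash
python3 st.py .5 -.4 .30 0 0; python3 - <<'E'
from h import *
q=snap('side','s5.png');u,v=proj(q,[.4675,.354,.05]).astype(int);print(u,v)
for z in (.099,.004): print(proj(q,[.4675,.354,z]))
hs=cv2.cvtColor(q['img'],cv2.COLOR_BGR2HSV);m=((hs[...,1]<75)&(hs[...,2]>95)).astype(np.uint8)
m[:v-45]=0;m[v+45:]=0;m[:,:u-40]=0;m[:,u+40:]=0
for c in cv2.findContours(m,0,2)[0]:
    if cv2.contourArea(c)>100: print(cv2.boundingRect(c),cv2.minAreaRect(c))
E
```

```text
t 40.975 p [0.5011 0.3735 0.2984] f [ 0.6  0.3 -0.2] op 0.752 j [-0.83  0.39  0.16  1.58 -0.06  1.12 -1.68]
x [ 0.521 -0.853 -0.006] y [-0.852 -0.52  -0.057] z [ 0.045  0.035 -0.998]
shift in tool axes [ 0.6594  0.4033 -0.0286]
turn about tool [-0.055  -0.0236 -1.0221] shift after turn [-0.0011  0.7735 -0.0016]
164 140
[162.14032626 129.88782214]
[166.57833041 149.99640619]
(184, 163, 20, 22) ((193.5, 173.5), (21.0, 19.0), 90.0)
(152, 124, 23, 31) ((162.95562744140625, 139.12286376953125), (30.96293067932129, 20.33037757873535), 83.2901611328125)
```

First liner stands in the tray (side blob 23×31 px at (163,139), as expected). Over to the second.

Emit:
{"op": "apply_moves", "data": {"targets": [[[0,0,0],[-0.055,-0.024,0],-0.5],[[0,0,0],[0,0,-0.1564],-0.5],[[0,0,0],[0,0,-0.1564],-0.5],[[0,0,0],[0,0,-0.1564],-0.5],[[0,0,0],[0,0,-0.1564],-0.5],[[0,0,0],[0,0,-0.1564],-0.5],[[0,0,0],[0,0,-0.1564],-0.5],[[0,0,0],[0,0,-0.1564],-0.5],[[0,0,0],[0,0,-0.1564],-0.5],[[0,0,0],[0,0,-0.1564],-0.5],[[0,0,0],[0,0,-0.1564],-0.5],[[0,0,0],[0,0,-0.1564],-0.5],[[0,0,0],[0,0,-0.1564],-0.5],[[0,0,0],[0,0,-0.1564],-0.5],[[0,0,0],[0,0,-0.1564],-0.5],[[0,0,0],[0,0,0],-0.5]]}}

```text
t: 43.02
tcp_pos: [0.5019, 0.3735, 0.2967]
eef_rot: [-3.118, -0.02, 1.166]
force: [-0.5, 0.8, -0.2]
opening: 0.753
```

Emit:
{"op": "apply_moves", "data": {"targets": [[[-0.0424,0.01665,0],[0,0,0],-0.5],[[-0.0424,0.01665,0],[0,0,0],-0.5],[[-0.0424,0.01665,0],[0,0,0],-0.5],[[-0.0424,0.01665,0],[0,0,0],-0.5],[[-0.0424,0.01665,0],[0,0,0],-0.5],[[-0.0424,0.01665,0],[0,0,0],-0.5],[[-0.0424,0.01665,0],[0,0,0],-0.5],[[-0.0424,0.01665,0],[0,0,0],-0.5],[[-0.0424,0.01665,0],[0,0,0],-0.5],[[-0.0424,0.01665,0],[0,0,0],-0.5],[[-0.0424,0.01665,0],[0,0,0],-0.5],[[-0.0424,0.01665,0],[0,0,0],-0.5],[[-0.0424,0.01665,0],[0,0,0],-0.5],[[-0.0424,0.01665,0],[0,0,0],-0.5],[[-0.0424,0.01665,0],[0,0,0],-0.5],[[-0.0424,0.01665,0],[0,0,0],-0.5],[[-0.0424,0.01665,0],[0,0,0],-0.5],[[0,0,0],[0,0,0],-0.5],[[0,0,0],[0,0,0],-0.5]]}}

```text
t: 45.4
tcp_pos: [0.4788, -0.3992, 0.2753]
eef_rot: [-3.118, -0.021, 1.164]
force: [0.2, 1.1, -0.2]
opening: 0.752
```

```bash
python3 st.py .5 -.4 .30 67 0; python3 - <<'E'
from h import *
w=snap('wrist','w6.png');np.savez('w6.npz',**w);liners(w)
E
```

```text
t 45.4 p [ 0.4788 -0.3992  0.2753] f [ 0.2  1.1 -0.2] op 0.752 j [ 0.56  0.46  0.1   1.53 -0.06  1.19  1.84]
x [0.395 0.918 0.021] y [ 0.918 -0.395 -0.024] z [-0.014  0.029 -0.999]
shift in tool axes [ 0.0081  0.0192 -0.025 ]
turn about tool [-0.0239 -0.0208 -0.0048] shift after turn [ 0.0075  0.0199 -0.0247]
rect px [ 25. 242.] xy 0.4524 -0.7763 size 0.079 0.057 yaw 1.1
rect px [221. 221.] xy 0.5398 -0.4823 size 0.059 0.043 yaw -44.3
rect px [355. 140.] xy 0.5046 -0.2571 size 0.061 0.059 yaw 23.9
rect px [261. 130.] xy 0.4388 -0.3742 size 0.096 0.053 yaw -23.2
rect px [109. 152.] xy 0.4209 -0.5852 size 0.225 0.09 yaw 5.8
```

View pics/w6.png

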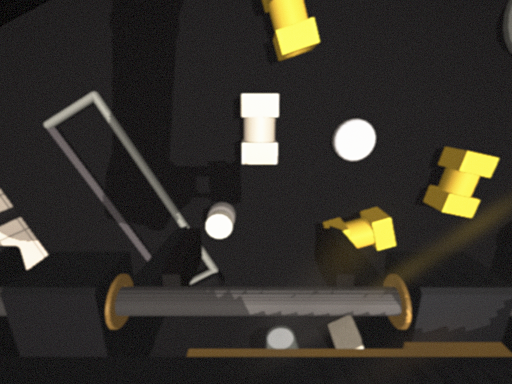

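Second liner at (260,130) → (0.439,-0.374), yaw -23°. There is also a white blocky thing at the left edge (20,235), about (0.45,-0.77), that I should identify.

```bash
python3 - <<'E'
from h import *
w=dict(np.load('w6.npz'))
for u,v in [(8,205),(22,242)]: print(onz(w,u,v,.05),onz(w,u,v,0.0))
for n in ['scene','side']:
    q=snap(n); np.savez(n+'6.npz',**q)
    for p in ([.4524,-.7763,.03],): print(n,proj(q,p))
c=dict(np.load('scene6.npz'))['img'];u,v=proj(dict(np.load('scene6.npz')),[.45,-.77,.03]).astype(int)
im=np.zeros((400,800,3),np.uint8)
x0=min(max(u-60,0),392);y0=max(v-60,0);print(x0,y0)
im[:,:400]=cv2.resize(c[y0:y0+120,x0:x0+120],(400,400),interpolation=cv2.INTER_CUBIC)
im[:,400:]=cv2.resize(w['img'][180:300,0:120],(400,400),interpolation=cv2.INTER_CUBIC)
cv2.imwrite('pics/c10.png',im)
E
```

```text
[ 0.391923   -0.75425904  0.05      ] [ 0.38982024 -0.80273166  0.        ]
[ 0.44919641 -0.77203593  0.05      ] [ 0.45437153 -0.82276751  0.        ]
scene [184.24543737  97.82523336]
side [395.12505512 438.87428477]
125 38
```

View pics/c10.png

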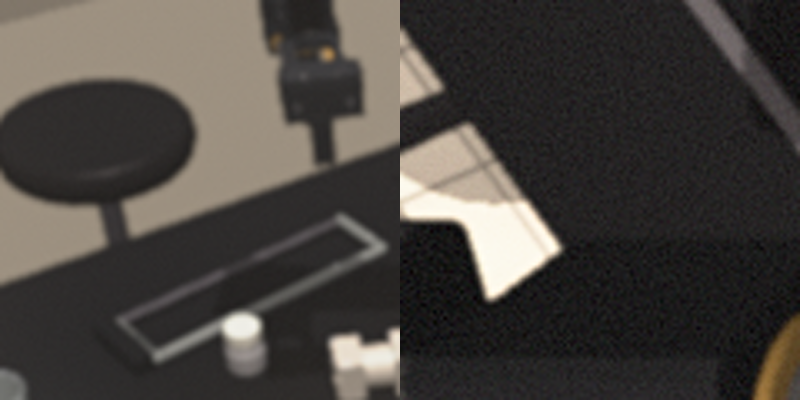

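That is the tiled floor beyond the bench edge, so there are just two liners. The jar stands near the gripper's approach, so I use 42° of tilt for more clearance.

Emit:
{"op": "apply_moves", "data": {"targets": [[[0.0016,0.0173,0.038],[0,0,0],-0.5],[[0.0016,0.0173,0.038],[0,0,0],-0.5],[[0.0016,0.0173,0.038],[0,0,0],-0.5],[[0,0,0],[0.14,-0.004,0],-0.5],[[0,0,0],[0.14,-0.004,0],-0.5],[[0,0,0],[0.14,-0.004,0],-0.5],[[0,0,0],[0.14,-0.004,0],-0.5],[[0,0,0],[0.14,-0.004,0],-0.5],[[0,0,0],[0,0,0],-0.5],[[0,0,0],[0,0,0],-0.5]]}}

```text
t: 46.8
tcp_pos: [0.516, -0.4065, 0.1559]
eef_rot: [-2.443, 0.004, 1.176]
force: [0.4, 0.5, 1.6]
opening: 0.748
```

```bash
python3 st.py .5267 -.4119 .1018 66.8 42
```

```text
t 46.8 p [ 0.516  -0.4065  0.1559] f [0.4 0.5 1.6] op 0.748 j [ 0.41  1.14  0.39  0.81 -0.16  1.91  1.88]
x [ 0.385  0.923 -0.004] y [ 0.706 -0.296 -0.643] z [-0.595  0.245 -0.765]
shift in tool axes [-0.0007  0.044   0.0337]
turn about tool [0.034  0.0094 0.0054] shift after turn [-0.0008  0.0451  0.0322]
```

Emit:
{"op": "apply_moves", "data": {"targets": [[[0,0.022,0.017],[0,0,0],-0.5],[[0,0.022,0.017],[0,0,0],-0.5],[[0,0,0],[0.034,0.009,0.005],-0.5],[[0,0,0],[0,0,0],-0.5],[[0,0,0],[0,0,0],-0.5]]}}

```text
t: 47.42
tcp_pos: [0.5241, -0.4103, 0.101]
eef_rot: [-2.416, -0.0, 1.167]
force: [-0.7, 0.1, -0.1]
opening: 0.749
```

```bash
python3 st.py .4652 -.3855 .0275 66.8 42;  python3 - <<'E'
from h import *
w=snap('wrist');np.savez('w7.npz',**w);liners(w)
for x in (0,.0475,-.0475): print(proj(w,[.4388+x*.9191,-.3742-x*.3939,.05]))
hs=cv2.cvtColor(w['img'],cv2.COLOR_BGR2HSV);m=((hs[...,1]<75)&(hs[...,2]>95)).astype(np.uint8)
for c in cv2.findContours(m,0,2)[0]:
    if cv2.contourArea(c)>150: print(cv2.boundingRect(c),cv2.minAreaRect(c))
E
```

```text
t 47.425 p [ 0.5241 -0.4103  0.101 ] f [-0.7  0.1 -0.1] op 0.749 j [ 0.45  1.23  0.31  0.73 -0.13  1.91  1.83]
x [0.393 0.919 0.   ] y [ 0.688 -0.294 -0.664] z [-0.61   0.261 -0.748]
shift in tool axes [-0.0003  0.001   0.0974]
turn about tool [0.0073 0.0005 0.0006] shift after turn [-0.0004  0.0017  0.0974]
rect px [396. 187.] xy 0.5228 -0.2737 size 0.061 0.056 yaw -54.3
rect px [ 53. 175.] xy 0.405 -0.5681 size 0.146 0.052 yaw 5.7
rect px [255. 166.] xy 0.4463 -0.3777 size 0.112 0.052 yaw -23.5
[257.50865358 148.98330948]
[257.44375063 194.90298542]
[257.56476688 109.28242241]
(425, 326, 33, 15) ((441.29730224609375, 334.7837829589844), (12.823122024536133, 33.208595275878906), 80.53767395019531)
(421, 287, 80, 8) ((460.5, 290.4999694824219), (78.99998474121094, 6.999999046325684), -0.0)
(115, 286, 287, 57) ((258.0710754394531, 314.2273254394531), (53.60107421875, 286.04986572265625), 89.3464584350586)
(364, 156, 67, 60) ((397.10003662109375, 186.30001831054688), (66.63482666015625, 57.6905517578125), 26.56505012512207)
(0, 125, 93, 128) ((44.44696044921875, 195.80340576171875), (133.68179321289062, 60.60366439819336), 72.69947814941406)
(228, 109, 59, 105) ((257.0, 161.0), (57.99999237060547, 103.99998474121094), -0.0)
(1, 0, 29, 10) ((15.0, 4.5), (9.0, 28.0), 90.0)
```

Blob centred at column 257, edge at row 109 as predicted. Go in and grip.

Emit:
{"op": "apply_moves", "data": {"targets": [[[0,0.0007,0.02],[0,0,0],-0.5],[[0,0,0.02],[0,0,0],-0.5],[[0,0,0.02],[0,0,0],-0.5],[[0,0,0.017],[0,0,0],-0.5],[[0,0,0.01],[0,0,0],-0.5],[[0,0,0.01],[0,0,0],-0.5],[[0,0,0],[0,0,0],-0.5],[[0,0,0],[0,0,0],-0.5]], "force": 40}}

```text
t: 48.48
tcp_pos: [0.4652, -0.3853, 0.0262]
eef_rot: [-2.414, 0.001, 1.168]
force: [-0.6, -0.1, 0.5]
opening: 0.751
```

```bash
python3 st.py .4652 -.3855 .0275 66.8 42
```

```text
t 48.475 p [ 0.4652 -0.3853  0.0262] f [-0.6 -0.1  0.5] op 0.751 j [ 0.42  1.19  0.29  1.03 -0.12  1.66  1.84]
x [ 0.392  0.92  -0.001] y [ 0.687 -0.294 -0.665] z [-0.612  0.26  -0.747]
shift in tool axes [-0.0002 -0.0008 -0.001 ]
turn about tool [0.0054 0.0022 0.0004] shift after turn [-0.0002 -0.0008 -0.001 ]
```

Emit:
{"op": "apply_moves", "data": {"targets": [[[0,0,0],[0,0,0],1],[[0,0,0],[0,0,0],1],[[0,0,0],[0,0,0],1],[[0,0,0],[0,0,0],1],[[0,0,0],[0,0,0],1],[[0,-0.01,-0.0113],[0,0,0],1],[[0,-0.02,-0.0225],[0,0,0],1],[[0,-0.023,-0.026],[0,0,0],1],[[0,0,0],[-0.1455,0,0],1],[[0,0,0],[-0.1455,0,0],1],[[0,0,0],[-0.1455,0,0],1],[[0,0,0],[-0.1455,0,0],1],[[0,0,0],[-0.1455,0,0],1],[[0,0,-0.05],[0,0,0],1],[[0,0,-0.05],[0,0,0],1],[[0,0,-0.05],[0,0,0],1],[[0,0,-0.05],[0,0,0],1],[[0,0,0],[0,0,0],1],[[0,0,0],[0,0,0],1]], "force": 40}}

```text
t: 50.85
tcp_pos: [0.4645, -0.3844, 0.3053]
eef_rot: [-3.139, 0.001, 1.167]
force: [-0.3, -0.2, -2.2]
opening: 0.557
```

```bash
python3 st.py .4907 .252 .305 -78 0
```

```text
t 50.85 p [ 0.4645 -0.3844  0.3053] f [-0.3 -0.2 -2.2] op 0.557 j [ 0.39  0.39  0.31  1.58 -0.12  1.2   1.89]
x [ 0.393  0.92  -0.001] y [ 0.92  -0.393 -0.002] z [-0.002  0.    -1.   ]
shift in tool axes [ 5.956e-01 -2.257e-01  5.000e-04]
turn about tool [-2.0000e-04  3.3000e-03  2.5287e+00] shift after turn [-6.170e-01 -1.579e-01  3.000e-04]
```

Emit:
{"op": "apply_moves", "data": {"targets": [[[0,0,0],[0,0,0.158],1],[[0,0,0],[0,0,0.158],1],[[0,0,0],[0,0,0.158],1],[[0,0,0],[0,0,0.158],1],[[0,0,0],[0,0,0.158],1],[[0,0,0],[0,0,0.158],1],[[0,0,0],[0,0,0.158],1],[[0,0,0],[0,0,0.158],1],[[0,0,0],[0,0,0.158],1],[[0,0,0],[0,0,0.158],1],[[0,0,0],[0,0,0.158],1],[[0,0,0],[0,0,0.158],1],[[0,0,0],[0,0,0.158],1],[[0,0,0],[0,0,0.158],1],[[0,0,0],[0,0,0.158],1],[[0,0,0],[0,0,0.158],1],[[0,0,0],[0,0,0],1]]}}

```text
t: 52.98
tcp_pos: [0.4645, -0.3841, 0.304]
eef_rot: [3.137, 0.002, -1.359]
force: [0.4, 1.0, -1.7]
opening: 0.558
```

Emit:
{"op": "apply_moves", "data": {"targets": [[[-0.0386,-0.0099,0],[0,0,0],1],[[-0.0386,-0.0099,0],[0,0,0],1],[[-0.0386,-0.0099,0],[0,0,0],1],[[-0.0386,-0.0099,0],[0,0,0],1],[[-0.0386,-0.0099,0],[0,0,0],1],[[-0.0386,-0.0099,0],[0,0,0],1],[[-0.0386,-0.0099,0],[0,0,0],1],[[-0.0386,-0.0099,0],[0,0,0],1],[[-0.0386,-0.0099,0],[0,0,0],1],[[-0.0386,-0.0099,0],[0,0,0],1],[[-0.0386,-0.0099,0],[0,0,0],1],[[-0.0386,-0.0099,0],[0,0,0],1],[[-0.0386,-0.0099,0],[0,0,0],1],[[-0.0386,-0.0099,0],[0,0,0],1],[[-0.0386,-0.0099,0],[0,0,0],1],[[-0.0386,-0.0099,0],[0,0,0],1],[[0,0,0],[0,0,0],1],[[0,0,0],[0,0,0],1]]}}

```text
t: 55.22
tcp_pos: [0.491, 0.2511, 0.3047]
eef_rot: [3.139, -0.002, -1.359]
force: [-0.6, -0.6, -1.2]
opening: 0.556
```

```bash
python3 st.py .4907 .252 .14 -78 -48.3
```

```text
t 55.225 p [0.491  0.2511 0.3047] f [-0.6 -0.6 -1.2] op 0.556 j [-1.09  0.33  0.69  1.73 -0.23  1.17 -1.7 ]
x [ 0.21  -0.978  0.002] y [-0.978 -0.21   0.003] z [-0.002 -0.002 -1.   ]
shift in tool axes [-0.0013 -0.0004  0.1647]
turn about tool [-0.8402 -0.0025  0.0015] shift after turn [-0.001  -0.1229  0.1096]
```

Emit:
{"op": "apply_moves", "data": {"targets": [[[0,0,0.05],[0,0,0],1],[[0,0,0.05],[0,0,0],1],[[0,0,0.045],[0,0,0],1],[[0,0,0.02],[0,0,0],1],[[0,0,0],[-0.12,0,0],1],[[0,0,0],[-0.12,0,0],1],[[0,0,0],[-0.12,0,0],1],[[0,0,0],[-0.12,0,0],1],[[0,0,0],[-0.12,0,0],1],[[0,0,0],[-0.12,0,0],1],[[0,0,0],[-0.12,0,0],1],[[0,0,0],[0,0,0],1],[[0,0,0],[0,0,0],1]]}}

```text
t: 56.85
tcp_pos: [0.4916, 0.2513, 0.1407]
eef_rot: [2.303, -0.0, -1.361]
force: [0.7, 0.4, -1.6]
opening: 0.559
```

```bash
python3 st.py .4907 .252 .086 -78 -48.3
```

```text
t 56.85 p [0.4916 0.2513 0.1407] f [ 0.7  0.4 -1.6] op 0.559 j [-0.67  1.06  0.46  1.15 -0.44  1.87 -1.54]
x [ 0.208 -0.978  0.   ] y [-0.654 -0.139  0.744] z [-0.727 -0.155 -0.669]
shift in tool axes [-0.0009 -0.0401  0.0371]
turn about tool [-0.0045 -0.0003 -0.0002] shift after turn [-0.0008 -0.0403  0.037 ]
```

Emit:
{"op": "apply_moves", "data": {"targets": [[[0,-0.014,0.0126],[0,0,0],1],[[0,-0.014,0.0126],[0,0,0],1],[[0,-0.009,0.0081],[0,0,0],1],[[0,-0.0037,0.0033],[0,0,0],1],[[0,-0.0015,0.0013],[0,0,0],1],[[0,0,0],[0,0,0],1],[[0,0,0],[0,0,0],1]]}}

```text
t: 57.72
tcp_pos: [0.4913, 0.252, 0.084]
eef_rot: [2.301, -0.0, -1.361]
force: [0.8, -0.5, -2.5]
opening: 0.558
```

Emit:
{"op": "apply_moves", "data": {"targets": [[[0,-0.0015,0.0013],[0,0,0],1],[[0,0,0],[0,0,0],1],[[0,0,0],[0,0,0],1]]}}

```text
t: 58.1
tcp_pos: [0.491, 0.2519, 0.0816]
eef_rot: [2.3, -0.0, -1.361]
force: [-0.5, -0.4, -1.4]
opening: 0.558
```

Emit:
{"op": "apply_moves", "data": {"targets": [[[0,-0.001,0.0009],[0,0,0],1],[[0,0,0],[0,0,0],1],[[0,0,0],[0,0,0],1]]}}

```text
t: 58.48
tcp_pos: [0.491, 0.2519, 0.0802]
eef_rot: [2.3, -0.0, -1.361]
force: [-0.6, -0.1, -1.5]
opening: 0.554
```

Emit:
{"op": "apply_moves", "data": {"targets": [[[0,-0.0007,0.0006],[0,0,0],1],[[0,0,0],[0,0,0],1],[[0,0,0],[0,0,0],1]]}}

```text
t: 58.85
tcp_pos: [0.4913, 0.2519, 0.0798]
eef_rot: [2.301, -0.0, -1.361]
force: [2.1, 0.2, 3.7]
opening: 0.558
```

Emit:
{"op": "apply_moves", "data": {"targets": [[[0,-0.0005,0.0005],[0,0,0],1],[[0,0,0],[0,0,0],1]]}}

```text
t: 59.1
tcp_pos: [0.4916, 0.252, 0.0797]
eef_rot: [2.301, -0.0, -1.361]
force: [3.0, 1.2, 7.0]
opening: 0.559
```

Contact. Release, back out, rise.

Emit:
{"op": "apply_moves", "data": {"targets": [[[0,0,0],[0,0,0],0.2],[[0,0,0],[0,0,0],-0.1],[[0,0,0],[0,0,0],-0.4],[[0,0,0],[0,0,0],-0.5],[[0,0,0],[0,0,0],-0.5],[[0,0,-0.01],[0,0,0],-0.5],[[0,0,-0.02],[0,0,0],-0.5],[[0,0,-0.03],[0,0,0],-0.5],[[0,0,-0.03],[0,0,0],-0.5],[[0,0,-0.03],[0,0,0],-0.5],[[0,0,0],[0.14,0,0],-0.5],[[0,0,0],[0.14,0,0],-0.5],[[0,0,0],[0.14,0,0],-0.5],[[0,0,0],[0.14,0,0],-0.5],[[0,0,0],[0.14,0,0],-0.5],[[0,0,0],[0.14,0,0],-0.5],[[0,0,-0.05],[0,0,0],-0.5],[[0,0,-0.05],[0,0,0],-0.5],[[0,0,-0.05],[0,0,0],-0.5]]}}

```text
t: 61.48
tcp_pos: [0.5525, 0.2617, 0.3098]
eef_rot: [-3.058, 0.019, -1.382]
force: [-0.1, -0.1, -0.4]
opening: 0.754
```

```bash
python3 st.py .6 -.15 .35 0 0
```

```text
t 61.475 p [0.5525 0.2617 0.3098] f [-0.1 -0.1 -0.4] op 0.754 j [-0.64  0.34  0.15  1.63 -0.05  1.1  -1.86]
x [ 0.188 -0.982 -0.019] y [-0.979 -0.185 -0.083] z [ 0.078  0.034 -0.996]
shift in tool axes [ 0.4124  0.0265 -0.0502]
turn about tool [-0.0823 -0.042  -1.3819] shift after turn [ 0.0475  0.4117 -0.0402]
```

Emit:
{"op": "apply_moves", "data": {"targets": [[[0.05,0.003,-0.006],[0,0,0],-0.5],[[0.05,0.003,-0.006],[0,0,0],-0.5],[[0.05,0.003,-0.006],[0,0,0],-0.5],[[0.05,0.003,-0.006],[0,0,0],-0.5],[[0.05,0.003,-0.006],[0,0,0],-0.5],[[0.05,0.003,-0.006],[0,0,0],-0.5],[[0.05,0.003,-0.006],[0,0,0],-0.5],[[0.05,0.003,-0.006],[0,0,0],-0.5],[[0,0,0],[0,0,0],-0.5],[[0,0,0],[0,0,0],-0.5]]}}

```text
t: 62.72
tcp_pos: [0.6007, -0.1363, 0.3461]
eef_rot: [-3.059, 0.019, -1.381]
force: [0.1, -0.0, 0.1]
opening: 0.749
```

```bash
python3 - <<'E'
from h import *
im=np.zeros((600,800,3),np.uint8)
q=snap('scene');w=snap('wrist');s=snap('side')
im[:300,:400]=cv2.resize(q['img'],(400,300));im[300:,:400]=cv2.resize(s['img'],(400,300))
im[300:,400:]=cv2.resize(w['img'],(400,300))
u,v=proj(s,[.49,.3,.05]).astype(int);im[:300,400:600]=cv2.resize(s['img'][v-45:v+75,u-30:u+50],(200,300))
u,v=proj(q,[.49,.3,.05]).astype(int);im[:300,600:]=cv2.resize(q['img'][v-60:v+60,u-40:u+40],(200,300))
cv2.imwrite('pics/c11.png',im);print(ctrl.get_state()['t'])
E
```

```text
62.875
```

View pics/c11.png

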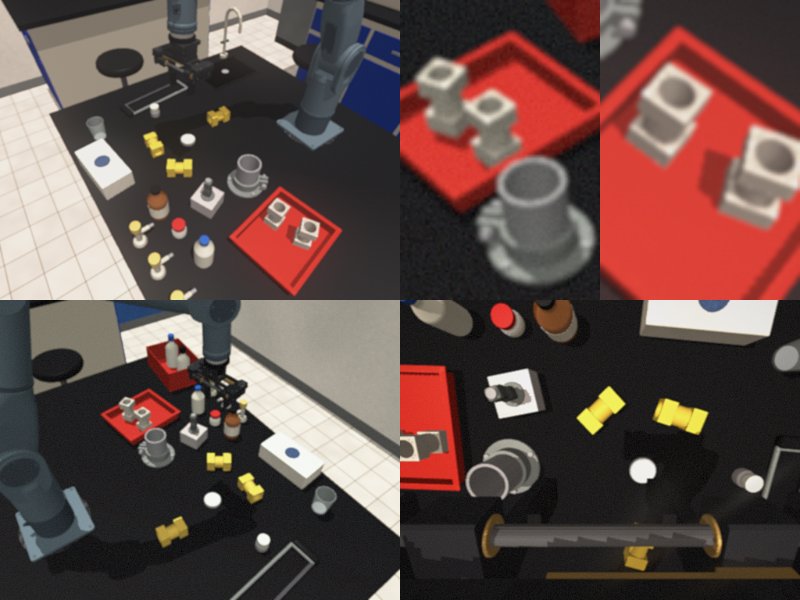

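Both liners stand in the tray, the tool is upright in its block, and all bottles and jars are standing. The robot touches nothing. Handing in.

```bash
python3 -c "
from cell import ctrl
print(ctrl.finish_job())"
```

```text
the job is handed in; nothing more can be done
None
```

I deburred the barrel mouth, put the tool back in its block and stood both liners upright on the tray floor, then handed the job in at about 63 s of the 210 s allowed.

- **Deburring:** I started above the bolt and went once round anticlockwise, ending about 4° past it. The blade was pressed with roughly 1–2 N along its axis. The wrist force reading is noisy (±0.7 N), so the force at any one point is only approximate. About halfway round, opposite the bolt, the reading looked light. I paused there for two rows (¼ s) and pressed 0.8 mm deeper for the rest of the loop.
- **Liners:** Only two pale liners were present; the others were yellow look-alikes. No liner was clearly knocked aside. The second one measured about 7 mm from my first reading, which was taken in shadow and less certain.
- **Last checks:** The final pictures from all three cameras show the following; I saw no failure or disagreement:
  - both liners are standing in the tray;
  - the tool is seated upright in the block;
  - all bottles and jars are standing;
  - the gripper is clear of everything.

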